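# Crank the sherd stage to its index

### The job

Put the loose crank fully home on the square shaft end that sticks out of the sloping front of the small screw-driven stage, then wind it several turns until the pointer on the back of the sherd carriage stands exactly opposite the upright index blade. The crank must not come off the shaft once you have begun to wind; leave it sitting fully home on the shaft and do not disturb the things standing around.

Things in the scene. Friction and masses are not known exactly. Their poses are not given: they have to be found in the camera images.
- stage: Screw-driven stage, fixed to the table: aluminium base plate 165 x 190 x 12 mm, grey gear housing at its front, two long steel rods at its back on which the carriage with a sherd runs. Origin on the table under the plate's middle; x points to the back (carriage side), y to the left as seen from the front, z up. The housing's face slopes: the shaft stands square to it, 30 deg from vertical, leaning to the front (-x of the stage).
- shaft_seat (a point): Centre of the shoulder on which a crank sits when fully home: a round steel collar, 32 mm across, 8 mm high on the sloping face. z points outward along the shaft. From here a square end 14 x 14 mm runs 20 mm outward (x and y are square to its flats), then narrows to 11 x 11 mm for the last 4 mm. It turns with the shaft.
- shaft (a joint): Angle of the shaft (rad), growing clockwise as seen looking down on the shaft end. It is stiff (about 0.2 N m) and stays where it is left; it can be turned several times round.
- carriage (a joint): Travel of the carriage (m), from its left end (0) to the right (0.10). One clockwise turn of the shaft moves it 26 mm to the right (-y of the stage); the screw does not let it be pushed.
- carriage_mark (a point): Tip of the pointer, a steel rib 4 mm thick that sticks out of the middle of the carriage's back edge.
- index_mark (a point): Point on the front edge of the index blade, a steel strip 4 mm thick and 60 mm high that stands upright on the back edge of the stage's plate, at the pointer's height. Axes as the stage's: the pointer is opposite when the carriage mark's y in this frame is 0. At the start the carriage stands 55 to 85 mm left of it.
- crank_mouth (a point): Loose crank (about 0.2 kg, dark steel), at first standing on the table, socket down: centre of the socket's mouth, under the hub. z points up through the hub, x from the hub towards the knob. Socket 15.6 mm square (sides along x and y), 27 mm deep, chamfered, in a 36 x 36 x 31 mm block. Fully home, this point lies on the shaft seat; it fits in any of four quarter turns.
- crank_hub (a point): Point to hold the crank by its hub, 53 mm above the mouth: middle of the upper part, 26 x 26 mm, which runs from 31 to 66 mm above the mouth (sides along the crank's x and y).
- crank_knob (a point): Centre of the crank's black knob, 55 mm from the hub's axis along the crank's x and 57 mm above the mouth: a round grip 22 mm across, 47 mm long (from 31 to 78 mm above the mouth, its last 5 mm flared to 26 mm), parallel to the hub. It spins freely on the crank arm, which is 10 mm thick with its upper side 29 mm above the mouth. Axes as the crank's.
- tape_roll: Bystander: roll of tape lying flat, 96 mm across, 25 mm high; origin under its middle.
- brush: Bystander: flat cleaning brush lying on the table, 27 x 188 x 11 mm; origin under its middle.
- calibration_block: Bystander: white stepped block 45 x 45 x 36 mm; origin under its middle.
- scale_bar: Bystander: flat photo scale 20 x 120 x 8 mm; origin under its middle.

How it is judged:
By the outcome, as a careful person would: the job done as asked, in the order asked, and still so for the second after the job is handed in, with the robot touching nothing.
It also fails if it takes over 69 s, if anything falls off the work surface, if the arm or the gripper's body presses on something with over 40 N, if the wrist force passes 120 N, or if a joint passes its speed limit or range.

### The arm

A 7-joint arm with a two-finger parallel gripper is mounted at the origin on a cart in front of the work surface, level with it; the furniture and walls round the work are solid. World frame = base frame: x ahead of the robot, y to its left, z up, the work surface at z = 0. Lengths are in m, angles in rad, forces in N, time in s.
With the tool pointing down it reaches from about 0.4 to 0.85 m from the base axis. Payload 10.4 kg.
Tool frame: the origin (TCP) lies at the centre of the arm's flange, where the gripper is bolted on; the fingertips stand 173 mm ahead of it and the grasp point (between the pads) lies 155 mm ahead of it; z points along the fingers, y is the line along which they close (so a half turn about z gives the same grasp; the last joint's range is limited). The gripper opens to 85 mm and grips with 20 to 120 N. Pads are 22 mm wide; open, the fingers measure 114 mm over their backs; the gripper's body (76 mm by 85 mm) begins 54 mm behind the grasp point. The pads swing forward as they close: fully open they stand 13 mm farther back than shut.
Start: joints at [-1.283, 0.332, -0.065, 1.46, 0.022, 1.35, -0.088], TCP at [0.191, 0.595, 0.405] pointing down, gripper open.
Joint ranges: [-2.6, 2.6], [-0.5, 2.12], [-1.47, 1.34], [0.16, 2.42], [-1.27, 4.41], [0.06, 2.06], [-2.6, 2.6]. Speed limits (rad/s): [2.22, 2.22, 2.79, 2.79, 3.14, 3.14, 3.14].

### API

Orientations are given as a unit quaternion [x, y, z, w].
In Python, from workcell import manip, viewer, finder gives the robot as it stands.
- The arm moves only by the tool arm_command, never from a script. Its argument "plan" is a list of rows, each an object with "dp": the shift along the tool's x, y, z in mm, a list of three; "spin": the turn about the tool's z in rad. A call has 1 to 5 rows; each row shifts and turns the commanded pose from where the row before left it, along the tool's axes as they then stand; what a row does not reach is not made up. A row lasts 1/10 s, in which the tool goes at most 50 mm and 8.59 degrees, less where a joint would pass 70% of its speed; a pose out of reach is approached as far as the arm can. A call is refused whole if a number of a shift passes 50 or a number of a turn 0.15, either way. A call with a gripper value outside its range is refused whole. "grip" is the closure, from -1 (fully open) to 1 (shut), set as the call begins (left out, the last holds). The fingers move at their own pace and stop on an object; "newtons" is the grip in N (left out, the last holds). Time passes only in rows, so rows that do not move let the fingers close. It gives the time, the measured TCP pose, the force, the opening and the grip force at its end, in the units of the state.
- manip.get_obs(): the state, without advancing time (a new reading comes with each control period).
- viewer.camera(name): name is "side" or "top" or "wrist"; returns the picture (384x512x3 uint8, blue, green, red); there is no depth.
- viewer.camera_params(name): a dict with "vertical_fov" (degrees; the focal length in pixels is half the picture's height over the tangent of half this angle, whatever the lens; pixels are square), "cx", "cy" (the principal point, pixels), "R" (3x3) and "t" (3): a world point X has camera coordinates R X + t; the wrist camera has in their place "T_tool_cam" (4x4, takes a point from camera to tool coordinates, whose origin is the TCP and whose axes are the flange's). Camera axes: x right, y down, z forward; pixel columns grow to the right and rows downward; lengths in m; the calibration is good to about 2 mm. A picture is of the moment at which its call begins: read the wrist's pose just before it. camera_params takes no time and is no camera call.
- manip.hand_in(): hands the job in; it is judged then, once.
Trained networks look in the newest picture that a camera, given by its name, has taken for a name from the list of things; names that differ only in an ending like _2 or _b are one class to them, and where a whole thing is asked for, a point or a joint stands for the part that bears it (a point fixed in the world has none). Each returns a list of dicts, best first, with "score" (0 to 1); they miss things now and then, are a little off and sometimes report something else, mostly with a low value. They report only what shows in the picture. A call takes as long as a camera call.
- finder.find_in(camera, thing): "position" ([x, y, z] in m, in world coordinates, good to about 4 mm: the middle of the surface that is visible of it).
The state is a dict: "clock": time; "joint_pos": joint angles; "joint_velocities": joint speeds; "tau": joint torques, N m; "position": TCP position; "ee_rot": TCP orientation; "ft_force": force on the tool from outside, world axes, zero at the start; "torque": the same for the moment, N m; "grip_width": opening from 0.0 (shut) to 1.0 (fully open); "grasp_force": force on a finger pad.
Only numpy, scipy, OpenCV 4.12 (cv2) and the standard library are available. Lean on these libraries where they do the work, as an engineer would, in place of code of your own. Each camera call takes 0.05 s, during which the arm holds its last target. There are 200 camera calls.

## Working session

There is one attempt and no reset: what is moved stays moved. The work goes in short steps, Python scripts to look and compute and a tool call to move; the robot and the scene stay as the last step left them, time stands still between calls to the robot, and variables do not carry over. Pictures are saved under pics/ and viewed, at most 10 in all, crops included, and the job is handed in when it is done.

Besides the shell and the picture viewer there is one more tool, called after ">>>" in YAML: its name, and indented under it one key for each argument. arm_command: Moves the arm, as the interface text tells. Its arguments: {"type":"object","properties":{"plan":{"type":"array","items":{"type":"object","properties":{"dp":{"type":"array","items":{"type":"number"}},"spin":{"type":"number"}}}},"grip":{"type":"number"},"newtons":{"type":"number"}},"required":["plan"]}

```bash
ls; mkdir -p pics; python3 - <<'E'
from workcell import manip, viewer, finder
import cv2,numpy as np
o=manip.get_obs();print({k:np.round(v,3) for k,v in o.items()})
for c in("top","side"):
    im=viewer.camera(c);cv2.imwrite(f"pics/{c}0.png",im)
    p=viewer.camera_params(c);print(c,p)
    for t in("stage","shaft_seat","carriage_mark","index_mark","crank_mouth","crank_hub","crank_knob"):
        print(t,[(np.round(d["position"],3),round(d["score"],2)) for d in finder.find_in(c,t)[:2]])
print(viewer.camera_params("wrist"))
a=cv2.imread("pics/top0.png");b=cv2.imread("pics/side0.png")
E
```

```text
pics
{'clock': np.float64(0.0), 'joint_pos': array([-1.283,  0.333, -0.065,  1.461,  0.022,  1.35 , -0.088]), 'joint_velocities': array([-0.   , -0.   ,  0.002, -0.   , -0.002, -0.002,  0.001]), 'tau': array([ 1.0000e-03, -6.2544e+01,  4.9000e-02, -3.9160e+01,  1.6000e-02,
        1.0000e-02, -0.0000e+00]), 'position': array([0.191, 0.595, 0.404]), 'ee_rot': array([ 0.155,  0.988, -0.001, -0.   ]), 'ft_force': array([-0.116,  0.278,  0.197]), 'torque': array([-0.019, -0.001, -0.002]), 'grasp_force': np.float64(0.0), 'grip_width': np.float64(1.0)}
top {'vertical_fov': 54.85131384371756, 'cx': 257.575683274861, 'cy': 196.15305594331718, 'R': array([[ 0.01768585, -0.99962927,  0.02070118],
       [-0.99685812, -0.01922806, -0.07683858],
       [ 0.07720814, -0.01927718, -0.99682862]]), 't': array([-0.03064111,  0.54284237,  1.17051961])}
stage [(array([ 0.613, -0.188,  0.013]), 0.55)]
shaft_seat [(array([ 0.572, -0.215,  0.095]), 0.65)]
carriage_mark [(array([ 0.619, -0.131,  0.05 ]), 0.5)]
index_mark []
crank_mouth [(array([0.44 , 0.168, 0.063]), 0.8)]
crank_hub [(array([ 0.619, -0.129
[... 502 characters left out ...]
carriage_mark [(array([ 0.646, -0.418,  0.028]), 0.65)]
index_mark [(array([ 0.688, -0.172,  0.027]), 0.37)]
crank_mouth [(array([0.444, 0.171, 0.058]), 0.7)]
crank_hub [(array([0.437, 0.169, 0.053]), 0.81)]
crank_knob [(array([0.444, 0.171, 0.052]), 0.72)]
{'vertical_fov': 69.9618322626067, 'cx': 252.09472977042353, 'cy': 191.43278677011006, 'T_tool_cam': array([[ 3.35964096e-04, -9.59242222e-01, -2.82584936e-01,
         7.12723127e-02],
       [ 9.99999713e-01,  5.14184720e-04, -5.56518317e-04,
        -6.75625556e-04],
       [ 6.79136724e-04, -2.82584668e-01,  9.59242120e-01,
         2.99488875e-02],
       [ 0.00000000e+00,  0.00000000e+00,  0.00000000e+00,
         1.00000000e+00]])}
```

View pics/top0.png

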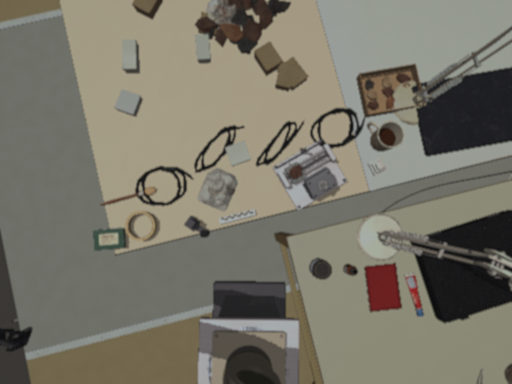

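View pics/side0.png

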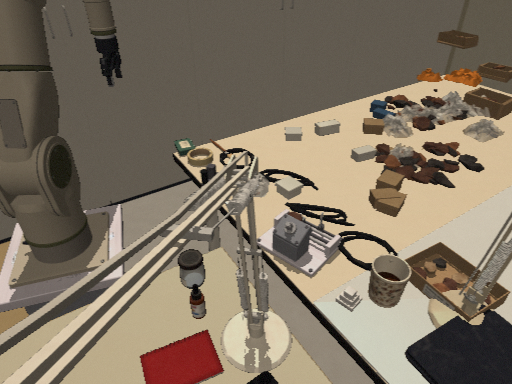

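>>> arm_command:
  plan:
    - {"dp":[-36,-32,4]}
    - {"dp":[-36,-32,4]}
    - {"dp":[-36,-32,4]}
    - {"dp":[-36,-32,4]}
    - {"dp":[-36,-32,4]}

```text
invalid input at $.plan[0]: expected keys dp, spin
```

>>> arm_command:
  plan:
    - {"dp":[-36,-32,4]}
    - {"dp":[-36,-32,4]}
    - {"dp":[-36,-32,4]}
    - {"dp":[-36,-32,4]}
    - {"dp":[-10,-10,4]}

```text
invalid input at $.plan[0]: expected keys dp, spin
```

```bash
cat > h.py <<'E'
from workcell import manip, viewer, finder
import cv2,numpy as np
from scipy.spatial.transform import Rotation as Ro
np.set_printoptions(precision=4,suppress=True)
def tool():
    o=manip.get_obs();T=np.eye(4);T[:3,:3]=Ro.from_quat(o["ee_rot"]).as_matrix();T[:3,3]=o["position"];return T,o
def st():
    T,o=tool();psi=np.arctan2(-T[1,0],-T[0,0])
    print("t",round(o["clock"],2),"p",T[:3,3]*1e3,"psi",round(psi,4),"zt",T[:3,2],"F",np.round(o["ft_force"],1),"M",np.round(o["torque"],2),"w",round(o["grip_width"]*85,1),"gf",round(o["grasp_force"],1),"q",np.round(o["joint_pos"],2));return T,o,psi
def cam(c):
    """K,R,t world->cam, image"""
    p=viewer.camera_params(c)
    if c=="wrist":
        W=np.linalg.inv(tool()[0]@p["T_tool_cam"]);R,t=W[:3,:3],W[:3,3]
    else: R,t=p["R"],p["t"]
    im=viewer.camera(c);f=192/np.tan(np.radians(p["vertical_fov"])/2)
    return np.array([[f,0,p["cx"]],[0,f,p["cy"]],[0,0,1]]),np.array(R),np.array(t),im
def proj(C,X):
    K,R,t=C[:3];x=(K@(R@np.atleast_2d(X).T+t[:,None])).T;return x[:,:2]/x[:,2:]
def onplane(C,uv,z):
    K,R,t=C[:3];c=-R.T@t;d=(R.T@np.linalg.inv(K)@np.c_[np.atleast_2d(uv),np.ones(len(np.atleast_2d(uv)))].T).T
    return c+d*((z-c[2])/d[:,2:])
def crop(C,x,y,w,h,s,n): cv2.imwrite(n,cv2.resize(C[3][y:y+h,x:x+w],None,fx=s,fy=s,interpolation=cv2.INTER_CUBIC))
E
python3 - <<'E'
from h import *
st();C=cam("wrist");cv2.imwrite("pics/w1.png",C[3])
for t in("crank_mouth","crank_hub","crank_knob"):
    for d in finder.find_in("wrist",t)[:2]:print(t,np.array(d["position"]),d["score"],proj(C,d["position"]))
E
```

```text
t 0.8 p [191.1229 595.0735 404.7161] psi -0.3108 zt [ 0.      0.0001 -1.    ] F [ 0.8 -1.3  0.9] M [ 0.   -0.01 -0.04] w 84.8 gf 0.0 q [-1.28  0.33 -0.06  1.46  0.02  1.35 -0.09]
crank_mouth [0.4415 0.2035 0.0132] 0.75 [[ 78.955  372.8249]]
crank_hub [0.4387 0.2027 0.015 ] 0.88 [[ 77.1063 372.6944]]
crank_knob [0.4407 0.2023 0.0158] 0.84 [[ 77.1684 374.0489]]
```

View pics/w1.png

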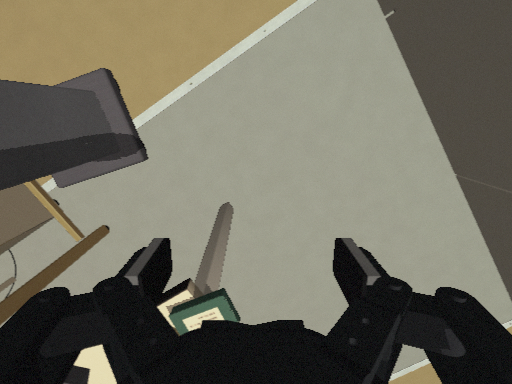

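>>> arm_command:
  plan:
    - {"dp":[-36,-32,4],"spin":0}
    - {"dp":[-36,-32,4],"spin":0}
    - {"dp":[-36,-32,4],"spin":0}
    - {"dp":[-36,-32,4],"spin":0}
    - {"dp":[-36,-32,4],"spin":0}

```text
clock: 1.5
position: [0.3143, 0.3858, 0.3848]
ee_rot: [0.155, 0.988, 0.0, 0.0]
ft_force: [1.8, 1.4, 0.1]
grip_width: 0.999
grasp_force: 0.0
```

>>> arm_command:
  plan:
    - {"dp":[-36,-32,4],"spin":0}
    - {"dp":[-36,-32,4],"spin":0}
    - {"dp":[-36,-32,4],"spin":0}
    - {"dp":[-36,-32,4],"spin":0}
    - {"dp":[-10,-10,4],"spin":0}

```text
clock: 2.0
position: [0.4202, 0.2045, 0.365]
ee_rot: [0.158, 0.987, -0.0, 0.001]
ft_force: [-0.8, 0.6, -0.0]
grip_width: 0.998
grasp_force: 0.0
```

```bash
python3 - <<'E'
from h import *
st();C=cam("wrist");cv2.imwrite("pics/w2.png",C[3])
for t in("crank_mouth","crank_hub","crank_knob"):
    for d in finder.find_in("wrist",t)[:2]:print(t,np.array(d["position"]),d["score"],proj(C,d["position"]))
E
```

```text
t 2.0 p [420.1632 204.4599 364.9812] psi -0.3172 zt [ 0.0012 -0.0002 -1.    ] F [-0.8  0.6 -0. ] M [ 0.02 -0.02  0.01] w 84.8 gf 0.0 q [-0.81  0.    0.26  1.93  0.    1.21  0.7 ]
crank_mouth [0.4356 0.1771 0.0553] 0.84 [[233.1067 201.8361]]
crank_knob [0.4364 0.1753 0.0542] 0.98 [[231.8461 202.6695]]
```

View pics/w2.png

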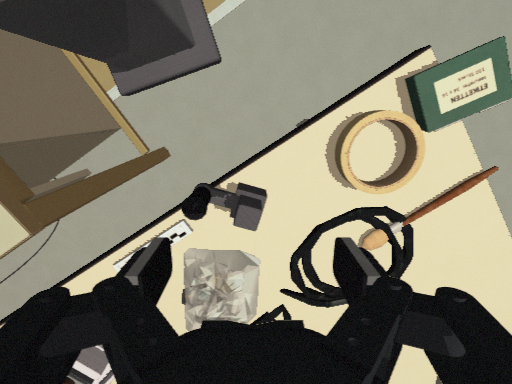

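```bash
python3 - <<'E'
from h import *
C=cam("wrist");a=cv2.resize(C[3][165:245,170:280],None,fx=5,fy=5,interpolation=cv2.INTER_CUBIC)
cv2.imwrite("pics/w2c.png",cv2.convertScaleAbs(a,alpha=1.6,beta=20))
E
```

```text
(no output)
```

View pics/w2c.png

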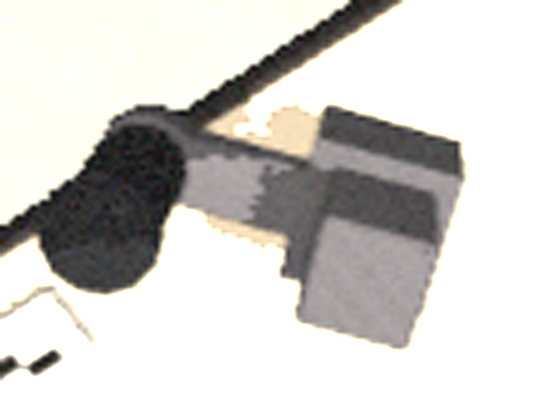

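```bash
python3 - <<'E'
from h import *
st();C=cam("wrist")
top=onplane(C,np.array([[335,212],[437,240],[405,347],[298,318]])/5+[170,165],.066)
k=onplane(C,np.array([[100,238]])/5+[170,165],.078)
h=top.mean(0);print(top,h,k,np.linalg.norm((k-h)[0,:2]))
print("yaw k",np.degrees(np.arctan2(*(k-h)[0,[1,0]])))
for e in np.diff(top,axis=0):print(np.degrees(np.arctan2(e[1],e[0])),np.linalg.norm(e))
C=cam("top")
for n,z in((h,.066),):print(proj(C,h),proj(C,k))
cv2.imwrite("pics/t2.png",cv2.resize(C[3][130:220,260:360],None,fx=6,fy=6,interpolation=cv2.INTER_CUBIC))
for t in("shaft_seat","carriage_mark","index_mark","stage"):print(t,[(np.round(d["position"],3),round(d["score"],2)) for d in finder.find_in("top",t)[:3]])
E
```

```text
t 2.25 p [417.4827 210.3802 364.9347] psi -0.3092 zt [ 0.0001  0.0006 -1.    ] F [-0.1 -0.  -0.1] M [ 0.05  0.01 -0.01] w 84.9 gf 0.0 q [-0.81  0.    0.25  1.93 -0.    1.21  0.7 ]
[[0.4366 0.1871 0.066 ]
 [0.449  0.2055 0.066 ]
 [0.4702 0.1916 0.066 ]
 [0.4569 0.172  0.066 ]] [0.4532 0.1891 0.066 ] [[0.4236 0.1426 0.078 ]] 0.055030634172049064
yaw k -122.43708353898135
56.001249850703736 0.022134607541470192
-33.0612377058968 0.02537355706028982
-124.19958755475554 0.023748638370513997
[[189.1008 222.9917]] [[203.4971 232.998 ]]
shaft_seat [(array([ 0.574, -0.215,  0.096]), 0.6)]
carriage_mark [(array([ 0.618, -0.128,  0.049]), 0.54)]
index_mark [(array([0.443, 0.174, 0.065]), 0.29)]
stage [(array([ 0.608, -0.188,  0.015]), 0.78), (array([0.442, 0.174, 0.062]), 0.39)]
```

View pics/t2.png

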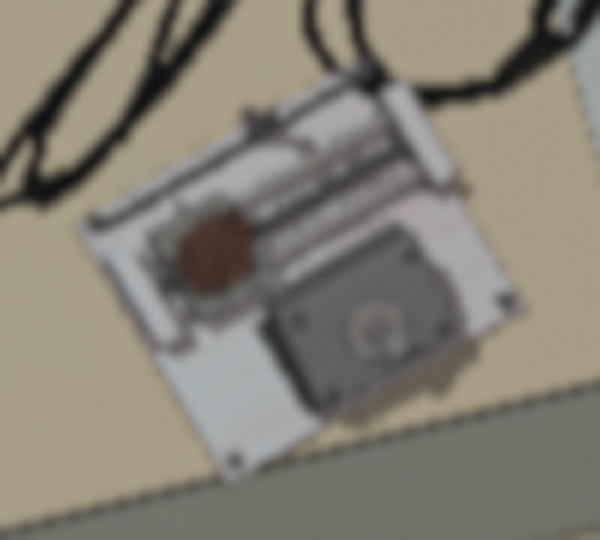

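>>> arm_command:
  plan:
    - {"dp":[0,0,5],"spin":-0.13}
    - {"dp":[0,0,5],"spin":-0.13}
    - {"dp":[0,0,5],"spin":-0.13}
    - {"dp":[0,0,5],"spin":-0.13}
    - {"dp":[0,0,5],"spin":-0.13}
  grip: -0.1
  newtons: 30

```text
clock: 3.05
position: [0.4179, 0.2095, 0.3395]
ee_rot: [-0.172, 0.985, 0.0, 0.0]
ft_force: [-0.2, -0.0, 0.3]
grip_width: 0.551
grasp_force: 0.0
```

>>> arm_command:
  plan:
    - {"dp":[0,0,5],"spin":-0.13}
    - {"dp":[0,0,5],"spin":-0.13}
    - {"dp":[0,0,5],"spin":-0.13}
    - {"dp":[0,0,5],"spin":-0.13}
    - {"dp":[0,0,5],"spin":-0.125}

```text
clock: 3.55
position: [0.4179, 0.2095, 0.3145]
ee_rot: [-0.475, 0.88, 0.0, 0.0]
ft_force: [-0.2, 0.3, -1.2]
grip_width: 0.552
grasp_force: 0.0
```

```bash
cat >> h.py <<'E'
def to(x,y,z,psi0=None):
    T,o,psi=st();psi=psi if psi0 is None else psi0
    d=np.array([x,y,z])-T[:3,3];xt=-np.array([np.cos(psi),np.sin(psi),0]);yt=np.array([-np.sin(psi),np.cos(psi),0])
    print("dp mm",np.array([d@xt,d@yt,-d[2]])*1e3,"spin",-( (psi0 or psi)-psi))
E
python3 - <<'E'
from h import *
to(.4532,.1891,.27)
C=cam("wrist");cv2.imwrite("pics/w3.png",C[3])
for t in("crank_mouth","crank_hub","crank_knob"):
    for d in finder.find_in("wrist",t)[:1]:print(t,np.array(d["position"]),d["score"])
print(proj(C,[[.4532,.1891,.066],[.4236,.1426,.078]]))
E
```

```text
t 3.55 p [417.8738 209.4967 314.5266] psi 0.9901 zt [ 0.      0.0001 -1.    ] F [-0.2  0.3 -1.2] M [-0.   -0.02  0.06] w 46.9 gf 0.0 q [-0.79  0.05  0.24  1.99 -0.01  1.1   2.01]
dp mm [ -2.3289 -40.7253  44.5266] spin -0.0
crank_mouth [0.4392 0.1722 0.0671] 0.72
crank_hub [0.4344 0.1751 0.0682] 0.59
crank_knob [0.4358 0.1724 0.0656] 0.95
[[204.5471 203.2869]
 [197.2219 138.1864]]
```

>>> arm_command:
  plan:
    - {"dp":[-1,-21,17],"spin":0}
    - {"dp":[-1,-20,17],"spin":0}
    - {"dp":[0,0,25],"spin":0}
    - {"dp":[0,0,25],"spin":0}
    - {"dp":[0,0,17],"spin":0}

```text
clock: 4.25
position: [0.453, 0.1881, 0.2125]
ee_rot: [-0.471, 0.882, -0.0, -0.0]
ft_force: [-0.8, 0.1, -0.1]
grip_width: 0.549
grasp_force: 0.0
```

>>> arm_command:
  plan:
    - {"dp":[0,0,0],"spin":0}
    - {"dp":[0,0,0],"spin":0}
    - {"dp":[0,0,0],"spin":0}
    - {"dp":[0,0,0],"spin":0}
    - {"dp":[0,0,0],"spin":0}
  grip: 1

```text
clock: 4.75
position: [0.4534, 0.1883, 0.2143]
ee_rot: [-0.472, 0.881, 0.0, 0.001]
ft_force: [0.2, 0.7, -2.8]
grip_width: 0.298
grasp_force: 35.0
```

```bash
python3 - <<'E'
from h import *
st();C=cam("wrist");cv2.imwrite("pics/w4.png",C[3][:,100:420])
E
```

```text
t 4.75 p [453.39   188.3099 214.3349] psi 0.9839 zt [ 0.0008  0.0007 -1.    ] F [ 0.2  0.7 -2.8] M [ 0.03 -0.01 -0.05] w 25.3 gf 35.0 q [-0.73  0.25  0.27  2.02 -0.08  0.88  2.14]
```

>>> arm_command:
  plan:
    - {"dp":[4,0,1],"spin":0}
    - {"dp":[4,0,-0.5],"spin":0}
    - {"dp":[4,0,-0.5],"spin":0}
    - {"dp":[4,0,-0.5],"spin":0}
    - {"dp":[4,0,0],"spin":0}
  newtons: 20

```text
clock: 5.3
position: [0.4418, 0.171, 0.2141]
ee_rot: [-0.472, 0.881, 0.0, -0.0]
ft_force: [-0.1, 0.2, -2.1]
grip_width: 0.298
grasp_force: 35.2
```

```bash
python3 - <<'E'
from h import *
st();C=cam("wrist");B=cam("side")
a=cv2.resize(C[3][:,100:420],(500,600));q=proj(B,[.45,.18,.05])[0].astype(int);print(q)
b=cv2.resize(B[3][q[1]-45:q[1]+45,q[0]-22:q[0]+23],(300,600))
cv2.imwrite("pics/w5.png",cv2.convertScaleAbs(np.hstack([a,b]),alpha=1.6,beta=15))
E
```

```text
t 5.3 p [441.8299 171.0184 214.1031] psi 0.984 zt [-0.0004 -0.0002 -1.    ] F [-0.1  0.2 -2.1] M [ 0.01  0.02 -0.04] w 25.4 gf 35.2 q [-0.72  0.21  0.28  2.06 -0.08  0.87  2.15]
[210 170]
```

View pics/w5.png

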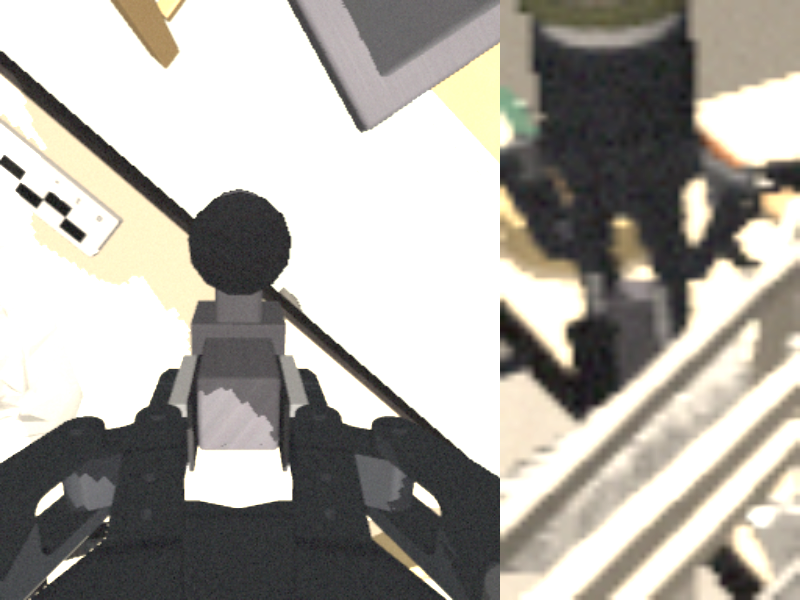

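>>> arm_command:
  plan:
    - {"dp":[-15,0,0],"spin":0}
    - {"dp":[-15,0,0],"spin":0}
    - {"dp":[0,0,1.5],"spin":0}
    - {"dp":[0,0,1.5],"spin":0}
    - {"dp":[0,0,0],"spin":0}
  newtons: 20

```text
clock: 5.9
position: [0.4596, 0.1982, 0.2135]
ee_rot: [-0.473, 0.881, 0.001, 0.002]
ft_force: [-2.4, 5.4, 18.0]
grip_width: 0.301
grasp_force: 37.9
```

```bash
python3 -c "
from h import *
st()"
```

```text
t 5.9 p [459.611  198.2243 213.5099] psi 0.9852 zt [ 0.0032  0.0042 -1.    ] F [-2.4  5.4 18. ] M [1.2  0.99 0.04] w 25.6 gf 37.9 q [-0.74  0.26  0.27  2.   -0.09  0.88  2.14]
```

>>> arm_command:
  plan:
    - {"dp":[4.3,0,-0.8],"spin":0}
    - {"dp":[4.3,0,-0.7],"spin":0}
    - {"dp":[4.3,0,-0.5],"spin":0}
    - {"dp":[4.3,0,-0.2],"spin":0}
    - {"dp":[4.3,0,0.1],"spin":0}

```text
clock: 6.4
position: [0.447, 0.1785, 0.2136]
ee_rot: [-0.472, 0.881, 0.0, 0.001]
ft_force: [4.8, 7.4, 11.6]
grip_width: 0.296
grasp_force: 37.5
```

```bash
python3 - <<'E'
from h import *
st();C=cam("wrist");a=cv2.resize(C[3][:,100:420],None,fx=1.5,fy=1.5)
cv2.imwrite("pics/w6.png",cv2.convertScaleAbs(a,alpha=1.6,beta=15))
o=cv2.imread("pics/w5.png")
# knob blob: black pixels rows in column range
for n,im in(("before",cv2.resize(o[:,:500],(320,384))),("now",cv2.convertScaleAbs(C[3][:,100:420],alpha=1.6,beta=15))):
    m=(im[100:225,110:200].max(2)<80).astype(np.uint8);_,l,s,c=cv2.connectedComponentsWithStats(m);i=1+np.argmax(s[1:,4]);print(n,s[i],c[i])
E
```

```text
t 6.4 p [446.9949 178.492  213.6317] psi 0.9841 zt [ 0.0012  0.0009 -1.    ] F [ 4.8  7.4 11.6] M [ 2.17 -1.46 -0.02] w 25.2 gf 37.5 q [-0.72  0.23  0.27  2.05 -0.08  0.88  2.15]
before [   0   23   90   91 3691] [43.5362 57.8052]
now [   0   15   90   85 3610] [42.1615 54.9025]
```

>>> arm_command:
  plan:
    - {"dp":[-12,0,-2],"spin":0}
    - {"dp":[-12,0,-1],"spin":0}
    - {"dp":[0,0,1],"spin":0}
    - {"dp":[0,0,3.5],"spin":0}
    - {"dp":[0,0,0],"spin":0}
  newtons: 20
  grip: 1

```text
clock: 6.95
position: [0.4607, 0.1997, 0.213]
ee_rot: [-0.473, 0.881, 0.001, 0.001]
ft_force: [-4.0, 3.3, 14.1]
grip_width: 0.299
grasp_force: 37.7
```

>>> arm_command:
  plan:
    - {"dp":[4.3,0,-0.8],"spin":0}
    - {"dp":[4.3,0,-0.7],"spin":0}
    - {"dp":[4.3,0,-0.5],"spin":0}
    - {"dp":[4.3,0,-0.2],"spin":0}
    - {"dp":[4.3,0,0.1],"spin":0}

```text
clock: 7.45
position: [0.4478, 0.18, 0.2135]
ee_rot: [-0.472, 0.881, -0.0, -0.001]
ft_force: [-0.5, -0.2, -2.3]
grip_width: 0.297
grasp_force: 35.6
```

```bash
python3 - <<'E'
from h import *
st();C=cam("wrist")
im=cv2.convertScaleAbs(C[3][:,100:420],alpha=1.6,beta=15)
m=(im[100:225,110:200].max(2)<80).astype(np.uint8);_,l,s,c=cv2.connectedComponentsWithStats(m);i=1+np.argmax(s[1:,4]);print(s[i],c[i])
E
```

```text
t 7.45 p [447.818  180.0209 213.5298] psi 0.9838 zt [-0.0009 -0.0006 -1.    ] F [-0.5 -0.2 -2.3] M [ 0.04 -0.11 -0.02] w 25.3 gf 35.6 q [-0.73  0.23  0.27  2.04 -0.08  0.88  2.15]
[   0   14   90   85 3679] [41.8606 55.6969]
```

>>> arm_command:
  plan:
    - {"dp":[0,0,-45],"spin":0}
    - {"dp":[10,-14,-45],"spin":0}
    - {"dp":[22,-28,-34],"spin":0}
    - {"dp":[26,-34,-17],"spin":0.05}
    - {"dp":[28,-33,-8],"spin":0.05}

```text
clock: 8.0
position: [0.49, 0.0468, 0.3651]
ee_rot: [-0.427, 0.904, -0.0, 0.002]
ft_force: [1.2, -0.0, -2.8]
grip_width: 0.3
grasp_force: 35.7
```

>>> arm_command:
  plan:
    - {"dp":[29,-32,0],"spin":0.05}
    - {"dp":[30,-32,0],"spin":0.05}
    - {"dp":[31,-31,0],"spin":0.05}
    - {"dp":[31,-31,0],"spin":0.05}
    - {"dp":[31,-31,0],"spin":0.05}

```text
clock: 8.5
position: [0.4921, -0.1713, 0.3628]
ee_rot: [-0.311, 0.95, 0.0, 0.0]
ft_force: [1.8, -0.1, -3.1]
grip_width: 0.298
grasp_force: 35.6
```

```bash
python3 - <<'E'
from h import *
to(.60,-.27,.37,.49)
E
```

```text
t 8.5 p [ 492.0636 -171.2554  362.791 ] psi 0.6322 zt [ 0.0001  0.0002 -1.    ] F [ 1.8 -0.1 -3.1] M [-0.03 -0.09 -0.01] w 25.3 gf 35.6 q [-0.33  0.14  0.63  1.82 -0.09  1.21  2.53]
dp mm [ -48.764  -137.9233   -7.209 ] spin -0.0
```

>>> arm_command:
  plan:
    - {"dp":[0,0,-7],"spin":0.07}
    - {"dp":[0,-2,0],"spin":0.072}
    - {"dp":[-16,-45,0],"spin":0}
    - {"dp":[-16,-45,0],"spin":0}
    - {"dp":[-16,-45,0],"spin":0}

```text
clock: 9.0
position: [0.6014, -0.2675, 0.3692]
ee_rot: [-0.245, 0.97, 0.0, -0.0]
ft_force: [0.9, 1.0, -0.8]
grip_width: 0.3
grasp_force: 35.6
```

```bash
python3 - <<'E'
from h import *
st();C=cam("wrist");np.save("c7.npy",np.array(C[:3],dtype=object),allow_pickle=True);cv2.imwrite("pics/w7raw.png",C[3])
for t in("shaft_seat","carriage_mark","index_mark","stage"):
    for d in finder.find_in("wrist",t)[:2]:print(t,np.array(d["position"]),d["score"],proj(C,d["position"]))
cv2.imwrite("pics/w7.png",cv2.convertScaleAbs(cv2.resize(C[3],(800,600),interpolation=cv2.INTER_CUBIC),alpha=1.4,beta=10))
E
```

```text
t 9.0 p [ 601.3586 -267.4847  369.1627] psi 0.4947 zt [-0.0005  0.0009 -1.    ] F [ 0.9  1.  -0.8] M [ 0.05 -0.13  0.02] w 25.5 gf 35.6 q [-0.07  0.47  0.58  1.44 -0.26  1.31  2.59]Traceback (most recent call last):
  File "<stdin>", line 2, in <module>
ValueError: could not broadcast input array from shape (3,3) into shape (3,)
```

```bash
python3 - <<'E'
from h import *
import pickle
st();C=cam("wrist");pickle.dump(C,open("c7.pkl","wb"))
for t in("shaft_seat","carriage_mark","index_mark","stage"):
    for d in finder.find_in("wrist",t)[:2]:print(t,np.array(d["position"]),d["score"],proj(C,d["position"]))
cv2.imwrite("pics/w7.png",cv2.convertScaleAbs(cv2.resize(C[3],(800,600),interpolation=cv2.INTER_CUBIC),alpha=1.4,beta=10))
E
```

```text
t 9.05 p [ 603.1785 -274.371   367.0647] psi 0.4877 zt [-0.0014 -0.0034 -1.    ] F [-3.3  0.7 -2.6] M [0.08 0.27 0.03] w 25.4 gf 35.6 q [-0.05  0.48  0.57  1.43 -0.26  1.31  2.59]
shaft_seat [ 0.5768 -0.2202  0.101 ] 0.95 [[320.6534 197.194 ]]
carriage_mark [ 0.627  -0.1435  0.0454] 0.56 [[342.2749 248.163 ]]
stage [ 0.5785 -0.1943  0.0679] 0.68 [[333.55   200.2273]]
```

View pics/w7.png

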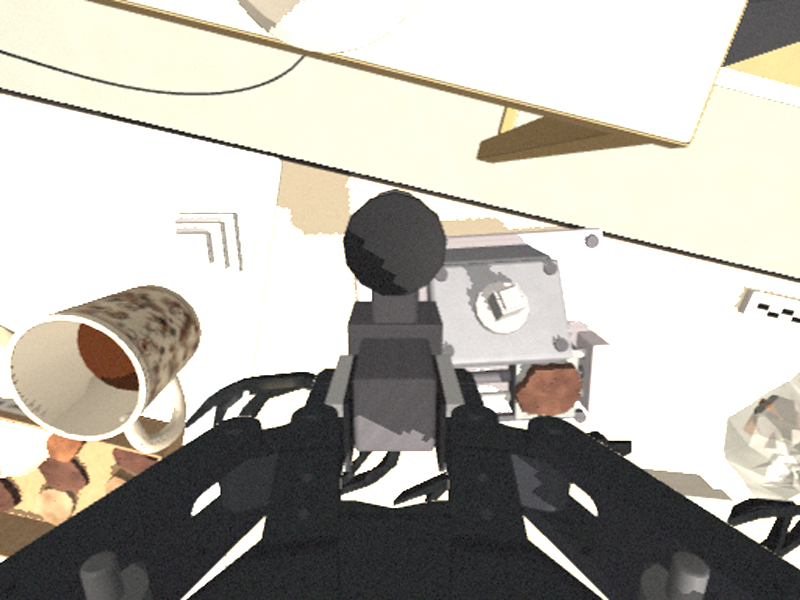

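```bash
python3 - <<'E'
import pickle,cv2,numpy as np
from h import proj
C=pickle.load(open("c7.pkl","rb"))
a=C[3][140:275,270:400]
b=cv2.resize(a[35:75,30:70],None,fx=10,fy=10,interpolation=cv2.INTER_CUBIC)
a=cv2.resize(a,(385,400),interpolation=cv2.INTER_CUBIC)
b=cv2.convertScaleAbs(b,alpha=0.9)
cv2.imwrite("pics/w7c.png",np.hstack([a,b]))
E
```

```text
(no output)
```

View pics/w7c.png

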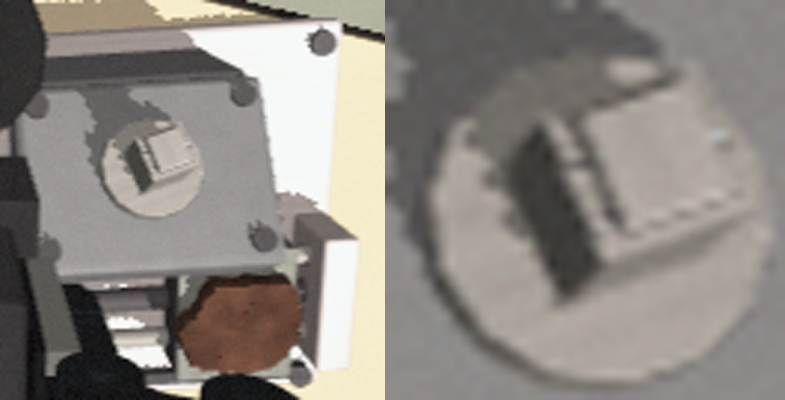

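```bash
cat > fit.py <<'E'
import pickle
from h import *
from scipy.optimize import least_squares
C=pickle.load(open("c7.pkl","rb"))
def frame(yaw,phi):
    c,s=np.cos(yaw),np.sin(yaw);X=np.array([c,s,0]);Y=np.array([-s,c,0]);Z=np.array([0,0,1.])
    a=-.5*X+.75**.5*Z;b=.75**.5*X+.5*Z
    return np.c_[np.cos(phi)*b+np.sin(phi)*Y,-np.sin(phi)*b+np.cos(phi)*Y,a]
# image: right=+Y, up=-X(b)
pts=np.array([[-5.5,-5.5,24],[-5.5,5.5,24],[5.5,5.5,24],[5.5,-5.5,24],[7,-7,20],[-7,-7,20],[7,-7,0],[0,0,0]])/1e3
uv=np.array([[200,108],[298,75],[360,195],[238,235],[215,262],[160,112],[175,298],[216,217]])/10+[300,175]
f=lambda p:(proj(C,p[:3]+pts@frame(.53,p[3]).T)-uv).ravel()
for p0 in(.3,-.3):
    r=least_squares(f,[.575,-.22,.098,p0]);print(r.x,np.degrees(r.x[3]),r.cost,r.fun.reshape(-1,2).round(1).tolist())
E
python3 fit.py
```

```text
[ 0.5783 -0.2138  0.0843  0.275 ] 15.754240291141087 1.7983976238931285 [[-0.7, 0.6], [1.2, 0.2], [-0.4, -0.3], [0.0, -0.5], [0.3, -0.2], [0.1, 0.3], [-0.3, 0.5], [-0.2, -0.4]]
[ 0.5783 -0.2138  0.0843  0.275 ] 15.75423875920135 1.7983976238930726 [[-0.7, 0.6], [1.2, 0.2], [-0.4, -0.3], [0.0, -0.5], [0.3, -0.2], [0.1, 0.3], [-0.3, 0.5], [-0.2, -0.4]]
```

```bash
cat > tri.py <<'E'
from fit import *
T=cam("top")
A=[];b=[]
for c,uv0 in((C,[321.7,196.7]),(T,[260+378/6,130+330/6])):
    o=onplane(c,uv0,0.)[0];p=-c[1].T@c[2];d=(o-p)/np.linalg.norm(o-p);P=np.eye(3)-np.outer(d,d);A.append(P);b.append(P@p)
s=np.linalg.lstsq(np.vstack(A),np.hstack(b),rcond=None)[0];print("tri",s,proj(C,s),proj(T,s))
for z in(.085,.09,.095,.1):print(z,onplane(C,[321.7,196.7],z),onplane(T,[323,185],z))
S=cam("side");print(proj(S,onplane(C,[321.7,196.7],.095)),[ (np.array(d["position"]),proj(S,d["position"])) for d in finder.find_in("side","shaft_seat")[:1]])
E
python3 tri.py; python3 -c "
from h import *
st()"
```

```text
[ 0.5783 -0.2138  0.0843  0.275 ] 15.754240291141087 1.7983976238931285 [[-0.7, 0.6], [1.2, 0.2], [-0.4, -0.3], [0.0, -0.5], [0.3, -0.2], [0.1, 0.3], [-0.3, 0.5], [-0.2, -0.4]]
[ 0.5783 -0.2138  0.0843  0.275 ] 15.75423875920135 1.7983976238930726 [[-0.7, 0.6], [1.2, 0.2], [-0.4, -0.3], [0.0, -0.5], [0.3, -0.2], [0.1, 0.3], [-0.3, 0.5], [-0.2, -0.4]]
tri [ 0.5761 -0.2174  0.0952] [[322.1308 196.0494]] [[323.0231 184.7657]]
0.085 [[ 0.5784 -0.2136  0.085 ]] [[ 0.5765 -0.2194  0.085 ]]
0.09 [[ 0.5776 -0.2155  0.09  ]] [[ 0.576  -0.2184  0.09  ]]
0.095 [[ 0.5769 -0.2173  0.095 ]] [[ 0.5754 -0.2174  0.095 ]]
0.1 [[ 0.5761 -0.2192  0.1   ]] [[ 0.5749 -0.2164  0.1   ]]
[[290.2617 227.0375]] [(array([ 0.5756, -0.2274,  0.095 ]), array([[291.2682, 229.6302]]))]
t 9.45 p [ 599.5563 -266.1624  370.4536] psi 0.4939 zt [ 0.0009  0.0008 -1.    ] F [-0.5  0.2 -2.3] M [-0.01 -0.04 -0.  ] w 25.0 gf 35.6 q [-0.07  0.46  0.58  1.45 -0.25  1.31  2.59]
```

>>> arm_command:
  plan:
    - {"dp":[0,0,-2],"spin":0.145}
    - {"dp":[0,0,0],"spin":0.145}
    - {"dp":[0,0,0],"spin":0.145}
    - {"dp":[0,0,0],"spin":0.145}
    - {"dp":[0,0,0],"spin":0.145}

```text
clock: 9.95
position: [0.5996, -0.2663, 0.3725]
ee_rot: [0.118, 0.993, 0.0, 0.001]
ft_force: [0.3, -0.3, -2.0]
grip_width: 0.299
grasp_force: 35.6
```

>>> arm_command:
  plan:
    - {"dp":[0,0,0],"spin":0.145}
    - {"dp":[0,0,0],"spin":0.145}
    - {"dp":[0,0,0],"spin":0.145}
    - {"dp":[0,0,0],"spin":0.145}
    - {"dp":[0,0,0],"spin":0.145}

```text
clock: 10.45
position: [0.5996, -0.2663, 0.3725]
ee_rot: [0.463, 0.886, 0.001, 0.0]
ft_force: [0.1, -0.6, -2.4]
grip_width: 0.297
grasp_force: 35.6
```

>>> arm_command:
  plan:
    - {"dp":[0,0,0],"spin":0.145}
    - {"dp":[0,0,0],"spin":0.145}
    - {"dp":[0,0,0],"spin":0.145}
    - {"dp":[0,0,0],"spin":0.145}
    - {"dp":[0,0,0],"spin":0.145}

```text
clock: 10.95
position: [0.5997, -0.2663, 0.3725]
ee_rot: [0.747, 0.665, 0.001, -0.0]
ft_force: [-0.6, -0.0, -2.7]
grip_width: 0.298
grasp_force: 35.6
```

>>> arm_command:
  plan:
    - {"dp":[0,0,0],"spin":0.14}
    - {"dp":[0,0,0],"spin":0.14}
    - {"dp":[0,0,0],"spin":0.14}
    - {"dp":[0,0,0],"spin":0.14}
    - {"dp":[0,0,0],"spin":0.11}

```text
clock: 11.45
position: [0.5997, -0.2663, 0.3724]
ee_rot: [0.924, 0.382, 0.001, -0.0]
ft_force: [-0.5, 0.6, -2.5]
grip_width: 0.299
grasp_force: 35.6
```

```bash
python3 -c "
from h import *
st()
cam('wrist')
for t in('shaft_seat','carriage_mark','index_mark'):
    for d in finder.find_in('wrist',t)[:2]:print(t,np.array(d['position']),d['score'])"
```

```text
t 11.45 p [ 599.7424 -266.2898  372.3902] psi -2.3568 zt [ 0.0012  0.0012 -1.    ] F [-0.5  0.6 -2.5] M [-0.    0.06 -0.  ] w 25.4 gf 35.6 q [-0.4   0.67  1.16  1.46 -0.62  1.41 -0.01]
shaft_seat [ 0.5789 -0.2161  0.1004] 0.75
carriage_mark [ 0.6288 -0.137   0.0468] 0.82
carriage_mark [ 0.6523 -0.4     0.0259] 0.33
index_mark [ 0.6145 -0.2519  0.2247] 0.58
index_mark [ 0.6938 -0.1677  0.0244] 0.52
```

```bash
cat > wp.py <<'E'
from h import *
seat=np.array([.5763,-.2172,.0955]);yaw=.53
X=np.array([np.cos(yaw),np.sin(yaw),0]);Z=np.array([0,0,1.]);Y=np.cross(Z,X);a=-.5*X+.75**.5*Z
def W(mx,mz,th,dpsi,L=.059):
    e=np.array([np.cos(yaw+dpsi),np.sin(yaw+dpsi),0]);t=np.radians(th)
    return seat+(mx*X+mz*Z)/1e3+L*(-np.sin(t)*e+np.cos(t)*Z)+.155*Z
E
python3 - <<'E'
from wp import *
to(*W(-9.5,32,0,.255))
E
```

```text
t 11.65 p [ 599.7411 -266.7329  372.1287] psi -2.3484 zt [ 0.0005  0.0006 -1.    ] F [-0.2 -0.  -2.8] M [ 0.   -0.01 -0.01] w 25.2 gf 35.6 q [-0.39  0.67  1.15  1.46 -0.62  1.41 -0.  ]
dp mm [  9.6765 -53.9269  30.6287] spin -0.0
```

>>> arm_command:
  plan:
    - {"dp":[5,-27,0],"spin":0}
    - {"dp":[4.7,-27,0],"spin":0}
    - {"dp":[0,0,15],"spin":0}
    - {"dp":[0,0,15],"spin":0}
    - {"dp":[0,0,0],"spin":0}

```text
clock: 12.15
position: [0.5679, -0.2223, 0.3397]
ee_rot: [0.923, 0.385, -0.001, -0.001]
ft_force: [0.2, -0.4, -1.8]
grip_width: 0.295
grasp_force: 35.5
```

```bash
python3 - <<'E'
from wp import *
import pickle
to(*W(-9.5,17,0,.255))
C=cam("wrist");S=cam("side");pickle.dump((C,S),open("c8.pkl","wb"))
a=C[3][:,120:400]
q=proj(S,seat)[0].astype(int)
b=S[3][q[1]-50:q[1]+30,q[0]-40:q[0]+40]
cv2.imwrite("pics/w8.png",np.hstack([cv2.resize(a,(400,548)),cv2.resize(b,(400,400),interpolation=cv2.INTER_CUBIC).copy() if 0 else cv2.copyMakeBorder(cv2.resize(b,(400,400),interpolation=cv2.INTER_CUBIC),0,148,0,0,cv2.BORDER_CONSTANT)]))
E
```

```text
t 12.15 p [ 567.8889 -222.3291  339.6844] psi -2.3515 zt [-0.0026  0.0012 -1.    ] F [ 0.2 -0.4 -1.8] M [-0.04  0.01 -0.06] w 25.1 gf 35.5 q [-0.55  0.62  1.2   1.63 -0.59  1.31 -0.03]
dp mm [ 0.3829 -0.0775 13.1844] spin -0.0
```

View pics/w8.png

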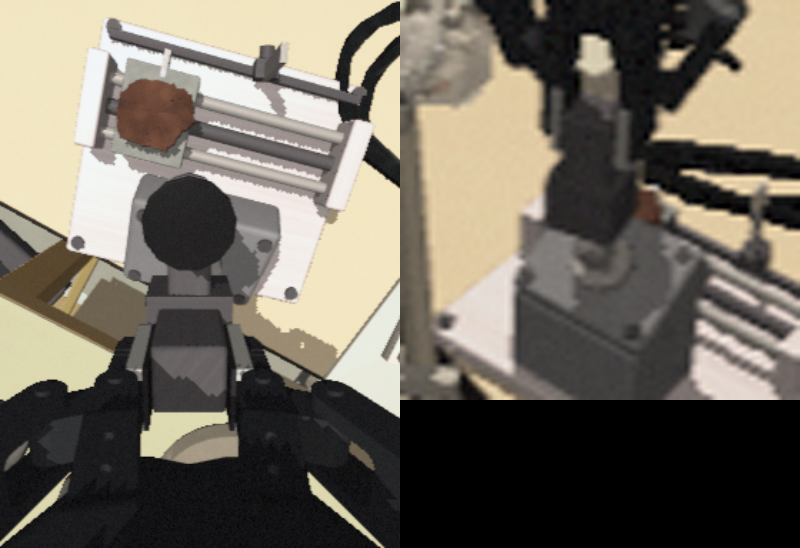

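>>> arm_command:
  plan:
    - {"dp":[0,0,3],"spin":0}
    - {"dp":[0,0,3],"spin":0}
    - {"dp":[0,0,3],"spin":0}
    - {"dp":[0,0,2],"spin":0}
    - {"dp":[0,0,2],"spin":0}

```text
clock: 12.75
position: [0.5682, -0.2226, 0.3287]
ee_rot: [0.923, 0.384, -0.0, -0.0]
ft_force: [-0.1, 0.3, -2.3]
grip_width: 0.298
grasp_force: 35.5
```

```bash
python3 - <<'E'
from wp import *
import pickle
to(*W(-9.5,17,0,.255))
C,S=pickle.load(open("c8.pkl","rb"))
p=onplane(C,[[236.2,36.4],[318,31.5]],.047);print(p,(p[0]-p[1])@X,(p[0]-p[1])@Y)
E
```

```text
t 12.75 p [ 568.2402 -222.5773  328.7002] psi -2.3528 zt [-0.  0. -1.] F [-0.1  0.3 -2.3] M [-0.03  0.03 -0.01] w 25.3 gf 35.5 q [-0.54  0.63  1.19  1.64 -0.6   1.29 -0.03]
dp mm [ 0.3113 -0.5022  2.2002] spin -0.0
[[ 0.6512 -0.1191  0.047 ]
 [ 0.7033 -0.1655  0.047 ]] -0.021505283531138845 0.06638194405920625
```

>>> arm_command:
  plan:
    - {"dp":[0,0.5,1.5],"spin":0}
    - {"dp":[0,0,1.5],"spin":0}
    - {"dp":[0,0,1],"spin":0}
    - {"dp":[0,0,0],"spin":0}

```text
clock: 13.15
position: [0.5686, -0.2229, 0.3248]
ee_rot: [0.923, 0.384, 0.0, -0.0]
ft_force: [0.1, 0.4, -1.7]
grip_width: 0.297
grasp_force: 35.6
```

>>> arm_command:
  plan:
    - {"dp":[0,0,1.5],"spin":0}
    - {"dp":[0,0,1.5],"spin":0}
    - {"dp":[0,0,0],"spin":0}

```text
clock: 13.45
position: [0.5689, -0.2222, 0.3218]
ee_rot: [0.923, 0.385, 0.0, -0.001]
ft_force: [0.1, 4.4, 0.0]
grip_width: 0.299
grasp_force: 35.9
```

```bash
python3 - <<'E'
from wp import *
to(*W(-9.5,17,0,.255))
E
```

```text
t 13.45 p [ 568.8903 -222.2408  321.7676] psi -2.352 zt [ 0.0002  0.0013 -1.    ] F [0.1 4.4 0. ] M [ 0.95 -0.13  0.01] w 25.4 gf 35.9 q [-0.54  0.63  1.18  1.65 -0.61  1.28 -0.02]
dp mm [-0.385  -0.7266 -4.7324] spin -0.0
```

>>> arm_command:
  plan:
    - {"dp":[-6.2,-0.5,0.3],"spin":0}
    - {"dp":[-6.1,0,1],"spin":0}
    - {"dp":[0,0,0],"spin":0}

```text
clock: 13.75
position: [0.5599, -0.2308, 0.3205]
ee_rot: [0.923, 0.385, 0.001, -0.0]
ft_force: [2.6, 3.6, -1.9]
grip_width: 0.295
grasp_force: 35.4
```

```bash
python3 - <<'E'
from wp import *
to(*W(-9.5,12,12,.255))
E
```

```text
t 13.75 p [ 559.8997 -230.7626  320.494 ] psi -2.3521 zt [ 0.0015  0.0014 -1.    ] F [ 2.6  3.6 -1.9] M [ 0.91 -0.68  0.07] w 25.1 gf 35.4 q [-0.53  0.62  1.18  1.67 -0.6   1.27 -0.  ]
dp mm [-0.27   -0.3995  0.2833] spin -0.0
```

>>> arm_command:
  plan:
    - {"dp":[-6,0,1.6],"spin":0}
    - {"dp":[-5.8,0,2.2],"spin":0}
    - {"dp":[-5.5,0,2.8],"spin":0}
    - {"dp":[0,0,0],"spin":0}

```text
clock: 14.15
position: [0.5479, -0.2428, 0.3137]
ee_rot: [0.923, 0.385, 0.001, -0.0]
ft_force: [3.2, 4.0, -2.1]
grip_width: 0.3
grasp_force: 34.7
```

```bash
python3 - <<'E'
from wp import *
to(*W(-8,12,30,.255))
to(*W(-7,11,30,0),.53-np.pi)
E
```

```text
t 14.15 p [ 547.9103 -242.7944  313.6752] psi -2.3518 zt [ 0.0017  0.0016 -1.    ] F [ 3.2  4.  -2.1] M [ 0.98 -0.96  0.03] w 25.5 gf 34.7 q [-0.52  0.62  1.19  1.69 -0.6   1.25  0.02]
dp mm [ 0.9323 -0.0521  0.0797] spin -0.0
t 14.15 p [ 547.9103 -242.7944  313.6752] psi -2.3518 zt [ 0.0017  0.0016 -1.    ] F [ 3.2  4.  -2.1] M [ 0.98 -0.96  0.03] w 25.5 gf 34.7 q [-0.52  0.62  1.19  1.69 -0.6   1.25  0.02]
dp mm [ 0.9337 -7.7311  1.0797] spin -0.0
```

>>> arm_command:
  plan:
    - {"dp":[0,-2,0.3],"spin":0.065}
    - {"dp":[0.3,-2,0.3],"spin":0.065}
    - {"dp":[0.3,-2,0.3],"spin":0.065}
    - {"dp":[0.3,-1.7,0.3],"spin":0.065}
    - {"dp":[0,0,0],"spin":0}

```text
clock: 14.65
position: [0.5438, -0.2362, 0.3133]
ee_rot: [0.965, 0.261, 0.001, -0.0]
ft_force: [0.6, 5.3, 6.1]
grip_width: 0.299
grasp_force: 35.7
```

```bash
python3 - <<'E'
from wp import *
to(*W(-5.5,9.5,30,0),.53-np.pi)
E
```

```text
t 14.65 p [ 543.7827 -236.2353  313.2801] psi -2.6134 zt [ 0.0012  0.0012 -1.    ] F [0.6 5.3 6.1] M [ 1.46 -0.3   0.2 ] w 25.4 gf 35.7 q [-0.56  0.64  1.24  1.71 -0.64  1.27 -0.21]
dp mm [2.6791 0.0147 2.1846] spin -0.0
```

>>> arm_command:
  plan:
    - {"dp":[1.6,0,2.2],"spin":0}
    - {"dp":[1.5,0,2.2],"spin":0}
    - {"dp":[1.3,0,2.2],"spin":0}
    - {"dp":[0,0,0],"spin":0}

```text
clock: 15.05
position: [0.5461, -0.236, 0.3082]
ee_rot: [0.965, 0.261, -0.0, -0.0]
ft_force: [-12.4, 4.8, 22.2]
grip_width: 0.297
grasp_force: 41.0
```

```bash
python3 - <<'E'
from wp import *
to(*W(0,0,30,0),.53-np.pi)
E
```

```text
t 15.05 p [ 546.1001 -236.0139  308.1595] psi -2.6136 zt [-0.0005  0.0003 -1.    ] F [-12.4   4.8  22.2] M [1.54 2.29 0.43] w 25.2 gf 41.0 q [-0.55  0.65  1.24  1.71 -0.65  1.26 -0.21]
dp mm [ 6.0678 -0.9657  6.564 ] spin -0.0
```

>>> arm_command:
  plan:
    - {"dp":[0.5,-1,0],"spin":0}
    - {"dp":[1.2,0,1.7],"spin":0}
    - {"dp":[1.2,0,1.7],"spin":0}
    - {"dp":[0,0,0],"spin":0}

```text
clock: 15.45
position: [0.5476, -0.2346, 0.3051]
ee_rot: [0.966, 0.26, -0.0, 0.0]
ft_force: [-13.4, 1.8, 24.4]
grip_width: 0.299
grasp_force: 40.9
```

```bash
python3 - <<'E'
from wp import *
to(*W(0,0,30,0),.53-np.pi)
F=manip.get_obs()["ft_force"];b=.75**.5*X+.5*Z;print("axial",F@a,"b",F@b,"Y",F@Y)
E
```

```text
t 15.45 p [ 547.6382 -234.6107  305.1049] psi -2.6147 zt [-0.0006 -0.0012 -1.    ] F [-13.4   1.8  24.4] M [0.83 2.71 0.38] w 25.4 gf 40.9 q [-0.55  0.66  1.23  1.71 -0.65  1.25 -0.21]
dp mm [ 4.0313 -0.5326  3.5094] spin -0.0
axial 26.42996067442078 b 2.9335701339457323 Y 8.354183479122716
```

>>> arm_command:
  plan:
    - {"dp":[0.8,-1,1],"spin":0}
    - {"dp":[1.2,0,1.7],"spin":0}
    - {"dp":[1.2,0,1.7],"spin":0}
    - {"dp":[0,0,0],"spin":0}

```text
clock: 15.85
position: [0.5497, -0.2327, 0.3005]
ee_rot: [0.966, 0.26, -0.001, 0.001]
ft_force: [-12.2, -1.8, 21.1]
grip_width: 0.296
grasp_force: 39.9
```

```bash
cat > s.py <<'E'
from wp import *
to(*W(0,0,30,0),.53-np.pi)
F=manip.get_obs()["ft_force"];b=.75**.5*X+.5*Z;print("axial",F@a,"b",F@b,"Y",F@Y)
E
python3 s.py
```

```text
t 15.85 p [ 549.7417 -232.7035  300.5138] psi -2.6155 zt [-0.0005 -0.0028 -1.    ] F [-12.2  -1.8  21.1] M [-0.12  2.35  0.31] w 25.1 gf 39.9 q [-0.55  0.66  1.23  1.71 -0.65  1.25 -0.22]
dp mm [ 1.2522  0.0496 -1.0817] spin -0.0
axial 23.953728481145312 b 0.6392010873519087 Y 4.555399237563218
```

```bash
cat > k.py <<'E'
from s import *
C=cam("wrist");im=C[3]
for s in(0,.005,.01):
    print("s",s,"knobtop",proj(C,seat+(.078+s)*a+.055*b),"hubtop",proj(C,seat+(.066+s)*a),"mouth corner",proj(C,seat+(s+.0)*a+.018*b))
m=(im.max(2)<45).astype(np.uint8);m[250:]=0
m=cv2.morphologyEx(m,cv2.MORPH_OPEN,np.ones((5,5),np.uint8))
n,l,st_,c=cv2.connectedComponentsWithStats(m)
for i in range(1,n):
    if st_[i,4]>300:print(st_[i],c[i])
for t in("crank_knob","crank_hub","crank_mouth"):
    for d in finder.find_in("wrist",t)[:1]:
        p=np.array(d["position"]);r=p-seat;print(t,p,d["score"],proj(C,p),"a,b,Y",r@a,r@b,r@Y)
E
python3 k.py
```

```text
t 15.85 p [ 549.7417 -232.7035  300.5138] psi -2.6155 zt [-0.0005 -0.0028 -1.    ] F [-12.2  -1.8  21.1] M [-0.12  2.35  0.31] w 25.1 gf 39.9 q [-0.55  0.66  1.23  1.71 -0.65  1.25 -0.22]
dp mm [ 1.2522  0.0496 -1.0817] spin -0.0
axial 23.953728481145312 b 0.6392010873519087 Y 4.555399237563218
s 0 knobtop [[248.0725 217.593 ]] hubtop [[249.6163 267.8598]] mouth corner [[249.5951 153.5068]]
s 0.005 knobtop [[247.9734 230.7827]] hubtop [[249.5945 277.5053]] mouth corner [[249.5772 158.8209]]
s 0.01 knobtop [[247.8657 245.1228]] hubtop [[249.5715 287.673 ]] mouth corner [[249.5585 164.3645]]
[340   0  27  19 318] [352.1447   8.0346]
[ 373    0  139   65 3310] [450.6483  39.0085]
[ 211  107   81  123 7140] [250.4668 173.3786]
crank_knob [ 0.5903 -0.2067  0.1738] 0.82 [[242.9338 177.6839]] a,b,Y 0.05911608958139277 0.054207929300234575 0.0019820074635371354
crank_hub [ 0.5909 -0.2061  0.1774] 0.93 [[241.9851 177.8379]] a,b,Y 0.06182327891150089 0.056718939834778936 0.002196371701123108
crank_mouth [ 0.5911 -0.2068  0.1772] 0.7 [[244.0291 178.1986]] a,b,Y 0.06174072979311423 0.05646191910194464 0.0014913000835218122
```

```bash
python3 - <<'E'
from s import *
C=cam("wrist")
im=C[3];g=im.max(2)
print("col250 profile",[(r,int(g[r,250])) for r in range(90,300,3)])
yy=np.array([np.cos(t) for t in np.linspace(0,6.28,60)]);zz=np.array([np.sin(t) for t in np.linspace(0,6.28,60)])
for th in(26,30,34):
  t=np.radians(th);a2=-np.sin(t)*X+np.cos(t)*Z;b2=np.cos(t)*X+np.sin(t)*Z
  for s in(0,.004,.008):
    p=lambda h,r:proj(C,seat+(h+s)*a2+.055*b2+r*(yy[:,None]*b2+zz[:,None]*Y))
    A=p(.078,.013);B=p(.031,.011);U=np.vstack([A,B]);print(th,s,"knob rows",U[:,1].min(),U[:,1].max(),"cols",U[:,0].min(),U[:,0].max(),"hub top edges",proj(C,seat+(.066+s)*a2+.013*b2)[0,1],proj(C,seat+(.066+s)*a2-.013*b2)[0,1])
E
```

```text
t 16.05 p [ 549.7218 -232.7128  300.5198] psi -2.6156 zt [-0.0004 -0.0027 -1.    ] F [-11.8  -2.6  21.2] M [-0.08  2.29  0.34] w 25.4 gf 39.9 q [-0.55  0.66  1.23  1.71 -0.65  1.25 -0.22]
dp mm [ 1.2741  0.0516 -1.0757] spin -0.0
axial 24.127845936023622 b 0.620982325197529 Y 3.7473673938496033
col250 profile [(90, 87), (93, 75), (96, 73), (99, 87), (102, 91), (105, 94), (108, 27), (111, 28), (114, 23), (117, 24), (120, 17), (123, 27), (126, 26), (129, 23), (132, 27), (135, 22), (138, 24), (141, 23), (144, 29), (147, 26), (150, 27), (153, 22), (156, 24), (159, 26), (162, 26), (165, 21), (168, 33), (171, 34), (174, 31), (177, 34), (180, 22), (183, 30), (186, 35), (189, 26), (192, 26), (195, 29), (198, 30), (201, 32), (204, 30), (207, 30), (210, 31), (213, 26), (216, 31), (219, 30), (222, 32), (225, 29), (228, 31), (231, 76), (234, 76), (237, 75), (240, 80), (243, 77), (246, 76), (249, 103), (252, 97), (255, 89), (258, 91), (261, 56), (264, 59), (267, 59), (270, 54), (273, 54), (276, 59), (279, 221), (282, 221), (285, 223), (288, 221), (291, 223), (294, 222), (297, 222)]
26 0 knob rows
[... 612 characters left out ...]
8 250.79461961995537 cols 204.6985665302012 291.1569818457856 hub top edges 261.8627148721285 287.31773651828547
30 0.008 knob rows 118.74085065512378 261.4988817707488 cols 203.11529144745361 292.56613013341274 hub top edges 270.1856407411913 295.00962309859034
34 0 knob rows 119.14045126438124 255.9896447569311 cols 207.0510760864729 289.2699834295355 hub top edges 260.5475459523159 281.9014211985862
34 0.004 knob rows 125.39133372087976 266.6617409898134 cols 205.74267219665032 290.451544882509 hub top edges 268.74453674141785 289.3375919839656
34 0.008 knob rows 131.9490613856036 277.92227201262114 cols 204.34725460053562 291.706872914094 hub top edges 277.282475632423 297.03944925629304
```

>>> arm_command:
  plan:
    - {"dp":[1.2,0,1.7],"spin":0}
    - {"dp":[1.2,0,1.7],"spin":0}
    - {"dp":[0,0,0],"spin":0}

```text
clock: 16.4
position: [0.5508, -0.2323, 0.2977]
ee_rot: [0.966, 0.259, -0.001, 0.001]
ft_force: [-20.3, -0.4, 30.6]
grip_width: 0.294
grasp_force: 41.8
```

```bash
cat >> k.py <<'E'
g=im.max(2)[:,250].astype(int);e=[r for r in range(90,300) if abs(g[r+1]-g[r-1])>25];print("edges",e)
E
python3 k.py | grep -v "^s "
```

```text
t 16.4 p [ 550.8303 -232.2944  297.6846] psi -2.6167 zt [-0.0023 -0.0026 -1.    ] F [-20.3  -0.4  30.6] M [0.31 4.05 0.43] w 25.0 gf 41.8 q [-0.55  0.67  1.22  1.71 -0.66  1.25 -0.22]
dp mm [ 0.1061 -0.1478 -3.9109] spin -0.0
axial 35.331526569393596 b -0.08735346555688928 Y 9.897355718827827
[341   0  28  19 331] [353.4743   7.7885]
[ 374    0  138   65 3297] [451.2602  39.2275]
[ 210  108   82  125 7346] [250.393  175.6708]
crank_knob [ 0.5893 -0.2075  0.1735] 0.74 [[242.9965 185.5082]] a,b,Y 0.059489898831996735 0.052960472685849205 0.0017972951483301778
crank_hub [ 0.5905 -0.2072  0.1757] 0.82 [[243.7604 183.8831]] a,b,Y 0.06080164047683293 0.05508846951058896 0.001449497260038796
crank_mouth [ 0.5963 -0.2095  0.1726] 0.83 [[257.7793 171.0223]] a,b,Y 0.05619618456299394 0.056865353145376676 -0.0034670523811332773
edges [90, 91, 107, 108, 232, 233, 259, 277, 278, 279]
```

>>> arm_command:
  plan:
    - {"dp":[1.2,-0.7,1.7],"spin":0}
    - {"dp":[1.2,0,1.7],"spin":0}
    - {"dp":[0,0,0],"spin":0}

```text
clock: 16.9
position: [0.5512, -0.2322, 0.2955]
ee_rot: [0.966, 0.258, -0.002, 0.001]
ft_force: [-31.0, -2.9, 44.2]
grip_width: 0.296
grasp_force: 46.9
```

```bash
python3 k.py | grep -v "^s "
```

```text
t 16.9 p [ 551.1907 -232.1572  295.5175] psi -2.6189 zt [-0.0039 -0.0037 -1.    ] F [-31.   -2.9  44.2] M [0.19 6.23 0.47] w 25.2 gf 46.9 q [-0.55  0.67  1.22  1.71 -0.66  1.24 -0.22]
dp mm [-0.2741 -0.2116 -6.078 ] spin -0.0
axial 52.403964719650716 b -2.306965964777973 Y 13.176146748094721
[341   0  28  17 319] [352.9216   6.4138]
[ 375    0  137   64 3297] [451.4638  38.3907]
[ 210  112   83  129 7786] [250.445  181.7611]
crank_hub [ 0.5915 -0.2055  0.1774] 0.84 [[239.8851 182.449 ]] a,b,Y 0.061412776787984985 0.0574299503693234 0.0024107359387090486
crank_mouth [ 0.5941 -0.2067  0.1735] 0.84 [[247.1114 174.8617]] a,b,Y 0.057216948526279406 0.05689733809843083 6.098076695876018e-05
edges [91, 92, 93, 110, 111, 240, 241, 280, 281, 282]
```

>>> arm_command:
  plan:
    - {"dp":[-1,0.5,-2],"spin":0}
    - {"dp":[0,0,0],"spin":0}
    - {"dp":[0,0,0],"spin":0}
    - {"dp":[0,0,0],"spin":0}
  grip: -0.1

```text
clock: 17.5
position: [0.5545, -0.2277, 0.2932]
ee_rot: [0.965, 0.262, -0.0, -0.0]
ft_force: [0.7, -0.0, 0.4]
grip_width: 0.552
grasp_force: 0.0
```

>>> arm_command:
  plan:
    - {"dp":[0,0,-10],"spin":0}
    - {"dp":[0,0,-20],"spin":0}
    - {"dp":[0,0,-20],"spin":0}
    - {"dp":[0,0,-10],"spin":0}
    - {"dp":[0,0,0],"spin":0}

```text
clock: 18.0
position: [0.5547, -0.2282, 0.355]
ee_rot: [0.965, 0.261, 0.001, 0.0]
ft_force: [0.2, 1.1, -1.4]
grip_width: 0.552
grasp_force: 0.0
```

```bash
cat > kf.py <<'E'
from s import *
import pickle
C=cam("wrist");pickle.dump(C,open("ck.pkl","wb"));im=C[3]
m=(im.max(2)<45).astype(np.uint8)
p0=proj(C,seat+.06*a+.055*b)[0].astype(int);print("pred knob",p0)
m=cv2.morphologyEx(m,cv2.MORPH_OPEN,np.ones((5,5),np.uint8))
n,l,st_,c=cv2.connectedComponentsWithStats(m)
for i in range(1,n):
    if st_[i,4]>300:print(st_[i],c[i])
for s in(0,.005):print(s,proj(C,seat+(.078+s)*a+.055*b),proj(C,seat+(.066+s)*a),"collar",proj(C,seat))
for cn in("wrist","side","top"):
  if cn!="wrist":cam(cn)
  for t in("crank_knob","crank_hub","shaft_seat"):
    for d in finder.find_in(cn,t)[:1]:
        p=np.array(d["position"]);r=p-seat;print(cn,t,p,round(d["score"],2),"a,b,Y",r@a,r@b,r@Y)
E
python3 kf.py
```

```text
t 18.0 p [ 554.6531 -228.242   354.9912] psi -2.6126 zt [ 0.0022 -0.0004 -1.    ] F [ 0.2  1.1 -1.4] M [0.01 0.   0.02] w 47.0 gf 0.0 q [-0.58  0.61  1.26  1.64 -0.6   1.33 -0.26]
dp mm [-5.2408  1.4161 53.3957] spin -0.0
axial -1.5441599508557133 b -0.031598093811951444 Y 0.8510140923099024
pred knob [252 166]
[ 350    0  140   81 3059] [431.7293  48.6071]
[ 226  124   49   80 3012] [250.1511 166.3991]
[    0   231   512   153 40838] [254.7098 333.6829]
0 [[252.4752 190.269 ]] [[252.3058 233.2814]] collar [[252.1033 169.0736]]
0.005 [[252.5057 197.5028]] [[252.3252 239.4365]] collar [[252.1033 169.0736]]
wrist crank_knob [ 0.584  -0.2101  0.1627] 0.72 a,b,Y 0.05308045655155528 0.04246195236375399 0.0022333234733775136
wrist crank_hub [ 0.5868 -0.2079  0.1646] 0.96 a,b,Y 0.05296188824469969 0.04646731869539526 0.0027160056731364104
side crank_knob [ 0.5684 -0.233   0.1293] 0.8 a,b,Y 0.03667345997196563 0.004079704039212028 -0.009638638318614931
side crank_hub [ 0.5648 -0.2364  0.1316] 0.83 a,b,Y 0.04107777780764466 0.0010512017751341425 -0.010752262330027634
top crank_knob [ 0.5867 -0.1954  0.1568] 0.73 a,b,Y 0.043090447066176506 0.04796515636052501 0.013551647388691412
top crank_hub [ 0.5907 -0.2018  0.1539] 0.69 a,b,Y 0.04047106594602763 0.046702057545009557 0.006007548772577537
top shaft_seat [ 0.6252 -0.1785  0.0119] 0.26 a,b,Y -0.10327742678277875 0.011681750462747519 0.008670053244004276
```

```bash
cat > km.py <<'E'
from s import *
import pickle
C=pickle.load(open("ck.pkl","rb"))
yy=np.cos(np.linspace(0,6.28,60))[:,None];zz=np.sin(np.linspace(0,6.28,60))[:,None]
def pred(C,S,th,psi=0):
    t=np.radians(th);a2=-np.sin(t)*X+np.cos(t)*Z;b0=np.cos(t)*X+np.sin(t)*Z
    b2=np.cos(psi)*b0+np.sin(psi)*Y;Y2=-np.sin(psi)*b0+np.cos(psi)*Y
    U=np.vstack([proj(C,S+h*a2+.055*b2+r*(yy*b2+zz*Y2)) for h,r in((.078,.013),(.073,.013),(.031,.011))])
    return [U[:,0].min(),U[:,0].max(),U[:,1].min(),U[:,1].max()],proj(C,S+.066*a2-.013*b2)[0],proj(C,S+.066*a2+.013*b2)[0]
for S in(seat,seat-[0,0,.005],seat-[0,0,.01],seat-[.003,.0015,.005]):
    for th in(27,30):print(S,th,np.round(np.hstack(pred(C,S,th)),1))
g=C[3].max(2).astype(int)
print([(r,g[r,250]) for r in range(110,262,2)])
print([(c,g[190,c]) for c in range(216,286,2)])
E
python3 km.py
```

```text
t 18.6 p [ 554.386  -227.9919  353.4557] psi -2.6128 zt [-0.0001  0.0001 -1.    ] F [ 0.1 -0.1  0. ] M [ 0.02  0.04 -0.01] w 46.4 gf 0.0 q [-0.58  0.61  1.26  1.65 -0.6   1.33 -0.26]
dp mm [-5.1368  1.7669 51.8602] spin -0.0
axial -0.0030347338664840975 b 0.08192427328172289 Y -0.15126673348366404
[ 0.5763 -0.2172  0.0955] 27 [226.8 278.1 115.7 198.7 252.3 241.8 252.3 217.5]
[ 0.5763 -0.2172  0.0955] 30 [227.  278.  121.1 206.8 252.3 243.8 252.3 221.7]
[ 0.5763 -0.2172  0.0905] 27 [227.6 277.2 115.6 195.9 252.3 238.6 252.3 214.7]
[ 0.5763 -0.2172  0.0905] 30 [227.8 277.1 120.8 203.8 252.3 240.6 252.3 218.8]
[ 0.5763 -0.2172  0.0855] 27 [228.4 276.4 115.5 193.4 252.3 235.6 252.3 212. ]
[ 0.5763 -0.2172  0.0855] 30 [228.5 276.3 120.5 201.  252.3 237.6 252.3 216.1]
[ 0.5733 -0.2187  0.0905] 27 [227.4 276.7 121.1 201.6 252.  242.8 252.  219.4]
[ 0.5733 -0.2187  0.0905] 30 [227.5 276.5 126.4 209.4 252.  244.7 252.  223.4]
[(110, np.int64(135)), (112, np.int64(76)), (114, np.int64(78)), (116, np.int64(74)), (118, np.int64(95)), (120, np.int64(90)), (122, np.int64(87)), (124, np.int64(23)),
[... 1480 characters left out ...]
 (220, np.int64(174)), (222, np.int64(174)), (224, np.int64(145)), (226, np.int64(52)), (228, np.int64(28)), (230, np.int64(32)), (232, np.int64(31)), (234, np.int64(24)), (236, np.int64(26)), (238, np.int64(26)), (240, np.int64(31)), (242, np.int64(27)), (244, np.int64(31)), (246, np.int64(33)), (248, np.int64(29)), (250, np.int64(29)), (252, np.int64(30)), (254, np.int64(30)), (256, np.int64(33)), (258, np.int64(31)), (260, np.int64(32)), (262, np.int64(24)), (264, np.int64(27)), (266, np.int64(28)), (268, np.int64(31)), (270, np.int64(32)), (272, np.int64(30)), (274, np.int64(54)), (276, np.int64(97)), (278, np.int64(157)), (280, np.int64(155)), (282, np.int64(158)), (284, np.int64(155))]
```

>>> arm_command:
  plan:
    - {"dp":[-11,1,0],"spin":0}
    - {"dp":[-10,0.8,0],"spin":0}
    - {"dp":[0,0,5],"spin":0}
    - {"dp":[0,0,8],"spin":0}
    - {"dp":[0,0,8],"spin":0}
  grip: 1

```text
clock: 19.1
position: [0.5373, -0.2398, 0.3317]
ee_rot: [0.965, 0.262, 0.0, -0.0]
ft_force: [0.3, -0.1, -0.4]
grip_width: -0.004
grasp_force: 0.0
```

>>> arm_command:
  plan:
    - {"dp":[0,0,4],"spin":0}
    - {"dp":[0,0,4],"spin":0}
    - {"dp":[0,0,2],"spin":0}
    - {"dp":[0,0,2],"spin":0}
    - {"dp":[0,0,0],"spin":0}

```text
clock: 19.6
position: [0.5372, -0.2401, 0.3204]
ee_rot: [0.965, 0.261, -0.0, -0.0]
ft_force: [-0.2, 0.0, -0.8]
grip_width: -0.0
grasp_force: 0.0
```

```bash
python3 s.py
```

```text
t 19.6 p [ 537.1997 -240.1048  320.4302] psi -2.6128 zt [-0.0001  0.     -1.    ] F [-0.2  0.  -0.8] M [ 0.02 -0.02  0.01] w -0.0 gf 0.0 q [-0.56  0.61  1.23  1.71 -0.6   1.26 -0.22]
dp mm [15.8151  0.0041 18.8347] spin -0.0
axial -0.609808309514767 b -0.49621166435996267 Y 0.13078925959959078
```

Push along the shaft axis and watch for contact.

>>> arm_command:
  plan:
    - {"dp":[0.5,0,1],"spin":0}
    - {"dp":[0.5,0,1],"spin":0}
    - {"dp":[0.5,0,1],"spin":0}
    - {"dp":[0,0,0],"spin":0}

```text
clock: 20.0
position: [0.5377, -0.2409, 0.3192]
ee_rot: [0.965, 0.26, -0.0, 0.001]
ft_force: [-7.7, -1.0, 14.7]
grip_width: -0.0
grasp_force: 8.5
```

>>> arm_command:
  plan:
    - {"dp":[0.6,0,1],"spin":0}
    - {"dp":[0.6,0,1],"spin":0}
    - {"dp":[0.6,0,1],"spin":0}
    - {"dp":[0,0,0],"spin":0}

```text
clock: 20.4
position: [0.5381, -0.242, 0.3183]
ee_rot: [0.966, 0.259, -0.001, 0.001]
ft_force: [-19.5, -1.2, 37.6]
grip_width: -0.003
grasp_force: 20.2
```

>>> arm_command:
  plan:
    - {"dp":[0.6,0,1],"spin":0}
    - {"dp":[0.6,0,1],"spin":0}
    - {"dp":[0.6,0,1],"spin":0}
    - {"dp":[0,0,0],"spin":0}

```text
clock: 20.8
position: [0.5384, -0.2432, 0.3174]
ee_rot: [0.966, 0.258, -0.001, 0.002]
ft_force: [-30.4, -2.2, 58.5]
grip_width: -0.0
grasp_force: 31.7
```

>>> arm_command:
  plan:
    - {"dp":[-1,0,-10],"spin":0}
    - {"dp":[0,0,-25],"spin":0}
    - {"dp":[0,0,-28],"spin":0}
    - {"dp":[10,0,-4],"spin":0}
    - {"dp":[20,0,0],"spin":0}
  grip: -0.1

```text
clock: 21.3
position: [0.5664, -0.2238, 0.3799]
ee_rot: [0.966, 0.26, 0.001, 0.0]
ft_force: [-0.5, 0.8, -0.6]
grip_width: 0.547
grasp_force: 0.0
```

```bash
python3 - <<'E'
from wp import *
to(.5899,-.2080,.3235,-2.6116)
import pickle
C=cam("wrist");m=(C[3].max(2)<45).astype(np.uint8);m=cv2.morphologyEx(m,cv2.MORPH_OPEN,np.ones((5,5),np.uint8))
n,l,s,c=cv2.connectedComponentsWithStats(m)
for i in range(1,n):
    if s[i,4]>800:print(s[i],c[i])
from scipy.optimize import least_squares
yy=np.cos(np.linspace(0,6.28,60))[:,None];zz=np.sin(np.linspace(0,6.28,60))[:,None]
S=np.array([.5752,-.2178,.089]);b=.75**.5*X+.5*Z
U=np.vstack([proj(C,S+h*a+.055*b+r*(yy*b+zz*Y)) for h,r in((.078,.013),(.073,.013),(.031,.011))]);print("pred",U.min(0),U.max(0))
E
```

```text
t 21.3 p [ 566.3628 -223.7883  379.8823] psi -2.6148 zt [ 0.0023  0.0002 -1.    ] F [-0.5  0.8 -0.6] M [ 0.06 -0.02 -0.01] w 46.5 gf 0.0 q [-0.57  0.59  1.24  1.59 -0.57  1.38 -0.31]
dp mm [28.2896 -1.7237 56.3823] spin -0.0
[ 123    0  122   30 1805] [174.2089  12.503 ]
[ 339    0  129   94 2997] [420.8615  54.8242]
[ 227  140   43   70 2293] [247.6786 176.8064]
[    0   231   512   153 40876] [255.7182 333.7044]
pred [228.5395 139.1335] [269.5689 210.4255]
```

>>> arm_command:
  plan:
    - {"dp":[15,-1,0],"spin":0}
    - {"dp":[12.5,-1,0],"spin":0}
    - {"dp":[0,0,19],"spin":0}
    - {"dp":[0,0,19],"spin":0}
    - {"dp":[0,0,18.5],"spin":0}

```text
clock: 21.85
position: [0.5898, -0.2068, 0.3209]
ee_rot: [0.965, 0.262, -0.0, -0.0]
ft_force: [0.5, -0.1, 0.2]
grip_width: 0.551
grasp_force: 0.0
```

>>> arm_command:
  plan:
    - {"dp":[0,0,0],"spin":0}
    - {"dp":[0,0,0],"spin":0}
    - {"dp":[0,0,0],"spin":0}
    - {"dp":[0,0,0],"spin":0}
  grip: 1
  newtons: 20

```text
clock: 22.25
position: [0.5893, -0.2074, 0.3225]
ee_rot: [0.965, 0.261, 0.0, -0.0]
ft_force: [-0.0, -0.3, -4.4]
grip_width: 0.272
grasp_force: 19.7
```

```bash
python3 - <<'E'
from wp import *
T,o,psi=st()
S=np.array([.5752,-.2178,.089]);r=T[:3,3]-.155*Z-S;b=.75**.5*X+.5*Z;print("a,b,Y",r@a*1e3,r@b*1e3,r@Y*1e3)
C=cam("wrist")
for t in("carriage_mark","index_mark"):
    for d in finder.find_in("wrist",t)[:3]:
        p=np.array(d["position"]);print(t,p,round(d["score"],2),"X,Y",p@X,p@Y,proj(C,p))
E
```

```text
t 22.25 p [ 589.3275 -207.4084  322.459 ] psi -2.613 zt [ 0.0001  0.0001 -1.    ] F [-0.  -0.3 -4.4] M [-0.04  0.09  0.03] w 23.1 gf 19.7 q [-0.54  0.66  1.17  1.61 -0.63  1.3  -0.31]
a,b,Y 59.22620996832058 54.3352799277276 1.823981658386732
carriage_mark [ 0.6292 -0.1352  0.0461] 0.92 X,Y 0.47453010103699234 -0.43473309421968537 [[201.9447 111.5435]]
carriage_mark [ 0.5976 -0.202   0.1727] 0.56 X,Y 0.41349577041624214 -0.4763937529479983 [[249.1048 244.0968]]
index_mark [ 0.6914 -0.1648  0.0262] 0.65 X,Y 0.513232913923347 -0.4917163573298638 [[267.4489  66.2002]]
```

```bash
cat > arc.py <<'E'
import sys,numpy as np,json
def arc(a0,step,n):
    al=np.radians(a0-step*np.arange(n+1));dc=np.diff(np.cos(al))*55;ds=np.diff(np.sin(al))*55
    print(a0,json.dumps([{"dp":[round(.866*c,1),round(-s,1),round(-.5*c,1)],"spin":0} for c,s in zip(dc,ds)]))
for v in sys.argv[1:]: arc(*[float(x) if i<2 else int(x) for i,x in enumerate(v.split(","))])
E
python3 arc.py 2,12,5 -58,18,5 -148,18,5 -238,18,5 32,18,5 -58,24,5 -178,24,5 62,24,5
```

```text
2.0 [{"dp": [-0.7, 11.5, 0.4], "spin": 0}, {"dp": [-2.7, 11.1, 1.6], "spin": 0}, {"dp": [-4.7, 10.2, 2.7], "spin": 0}, {"dp": [-6.4, 8.8, 3.7], "spin": 0}, {"dp": [-7.8, 7.1, 4.5], "spin": 0}]
-58.0 [{"dp": [-13.7, 6.7, 7.9], "spin": 0}, {"dp": [-14.8, 1.5, 8.6], "spin": 0}, {"dp": [-14.5, -3.9, 8.4], "spin": 0}, {"dp": [-12.8, -8.9, 7.4], "spin": 0}, {"dp": [-9.8, -13.0, 5.6], "spin": 0}]
-148.0 [{"dp": [-5.8, -15.8, 3.4], "spin": 0}, {"dp": [-1.3, -17.1, 0.7], "spin": 0}, {"dp": [3.4, -16.8, -1.9], "spin": 0}, {"dp": [7.7, -14.7, -4.4], "spin": 0}, {"dp": [11.2, -11.3, -6.5], "spin": 0}]
-238.0 [{"dp": [13.7, -6.7, -7.9], "spin": 0}, {"dp": [14.8, -1.5, -8.6], "spin": 0}, {"dp": [14.5, 3.9, -8.4], "spin": 0}, {"dp": [12.8, 8.9, -7.4], "spin": 0}, {"dp": [9.8, 13.0, -5.6], "spin": 0}]
32.0 [{"dp": [5.8, 15.8, -3.4], "spin": 0}, {"dp": [1.3, 17.1, -0.7], "spin": 0}, {"dp": [-3.4, 16.8, 1.9], "spin": 0}, {"dp": [-7.7, 14.7, 4.4], "spin": 0}, {"dp": [-11.2, 11.3, 6.5], "spin": 0}]
-58.0 [{"dp": [-18.6, 7.8, 10.7], "spin": 0}, {"dp": [-19.8, -1.6, 11.4], "spin": 0}, {"dp": [-17.5, -10.7, 10.1], "spin": 0}, {"dp": [-12.2, -18.0, 7.0], "spin": 0}, {"dp": [-4.8, -22.2, 2.8], "spin": 0}]
-178.0 [{"dp": [3.4, -22.5, -2.0], "spin": 0}, {"dp": [11.1, -19.0, -6.4], "spin": 0}, {"dp": [16.8, -12.1, -9.7], "spin": 0}, {"dp": [19.6, -3.2, -11.3], "spin": 0}, {"dp": [19.0, 6.3, -11.0], "spin": 0}]
62.0 [{"dp": [15.2, 14.7, -8.8], "spin": 0}, {"dp": [8.7, 20.6, -5.0], "spin": 0}, {"dp": [0.7, 22.9, -0.4], "spin": 0}, {"dp": [-7.4, 21.2, 4.3], "spin": 0}, {"dp": [-14.2, 15.9, 8.2], "spin": 0}]
```

>>> arm_command:
  plan:
    - {"dp":[-0.7,11.5,0.9],"spin":0}
    - {"dp":[-2.7,11.1,1.6],"spin":0}
    - {"dp":[-4.7,10.2,2.7],"spin":0}
    - {"dp":[-6.4,8.8,3.7],"spin":0}
    - {"dp":[-7.8,7.1,4.5],"spin":0}

```text
clock: 22.9
position: [0.5948, -0.2612, 0.3086]
ee_rot: [0.965, 0.262, 0.0, -0.0]
ft_force: [-0.4, 5.2, -0.6]
grip_width: 0.266
grasp_force: 20.5
```

```bash
cat > w.py <<'E'
from wp import *
T,o,psi=st()
S=np.array([.5752,-.2178,.089]);r=(T[:3,3]-.155*Z-S)*1e3;b=.75**.5*X+.5*Z;F=o["ft_force"]
al=np.arctan2(r@Y,r@b);rad=np.cos(al)*b+np.sin(al)*Y
print("a,R,alpha",r@a,np.hypot(r@b,r@Y),np.degrees(al),"F a,rad,tan",F@a,F@rad,F@np.cross(a,rad))
E
python3 w.py
```

```text
t 22.9 p [ 594.824  -261.1612  308.6362] psi -2.6123 zt [ 0.0008  0.0003 -1.    ] F [-0.4  5.2 -0.6] M [1.08 0.09 0.03] w 22.6 gf 20.5 q [-0.4   0.72  1.12  1.55 -0.66  1.3  -0.23]
a,R,alpha 58.47097553853855 54.99336098874099 -59.39549095733585 F a,rad,tan -1.6855471380684441 -3.2284644007308243 3.8039367577758063
```

>>> arm_command:
  plan:
    - {"dp":[-18.6,7.8,10.7],"spin":0}
    - {"dp":[-19.8,-1.6,11.4],"spin":0}
    - {"dp":[-17.5,-10.7,10.1],"spin":0}
    - {"dp":[-12.2,-18.0,7.0],"spin":0}
    - {"dp":[-4.8,-22.2,2.8],"spin":0}

```text
clock: 23.4
position: [0.5084, -0.2598, 0.2663]
ee_rot: [0.966, 0.26, 0.001, 0.001]
ft_force: [10.2, 1.7, -2.4]
grip_width: 0.275
grasp_force: 20.0
```

```bash
python3 w.py
```

```text
t 23.4 p [ 508.4214 -259.8133  266.3367] psi -2.6147 zt [ 0.0026 -0.0016 -1.    ] F [10.2  1.7 -2.4] M [ 0.14 -2.04 -0.05] w 23.4 gf 20.0 q [-0.5   0.62  1.18  1.81 -0.63  1.15 -0.15]
a,R,alpha 58.77225096557635 57.17731867696903 -177.5034520177898 F a,rad,tan -6.8959395790365114 -7.043770432387886 4.0193802625494435
```

>>> arm_command:
  plan:
    - {"dp":[4.8,-22.5,-0.7],"spin":0}
    - {"dp":[11.1,-19.0,-6.4],"spin":0}
    - {"dp":[16.8,-12.1,-9.7],"spin":0}
    - {"dp":[19.6,-3.2,-11.3],"spin":0}
    - {"dp":[19.0,6.3,-11.0],"spin":0}

```text
clock: 23.9
position: [0.5438, -0.1789, 0.3059]
ee_rot: [0.965, 0.261, -0.002, -0.002]
ft_force: [-8.4, 4.2, 7.0]
grip_width: 0.271
grasp_force: 19.1
```

```bash
python3 w.py
```

```text
t 23.9 p [ 543.7518 -178.8977  305.8946] psi -2.6136 zt [-0.0045  0.0027 -1.    ] F [-8.4  4.2  7. ] M [0.89 1.74 0.01] w 23.0 gf 19.1 q [-0.68  0.59  1.23  1.77 -0.59  1.23 -0.33]
a,R,alpha 57.335982114733156 55.18977956058925 63.66820932783384 F a,rad,tan 8.62790276598282 6.62319257780492 4.32333454157449
```

>>> arm_command:
  plan:
    - {"dp":[15.2,14.7,-8.8],"spin":0}
    - {"dp":[8.7,20.6,-5.0],"spin":0}
    - {"dp":[0.7,22.9,-0.4],"spin":0}
    - {"dp":[-7.4,21.2,4.3],"spin":0}
    - {"dp":[-14.2,15.9,8.2],"spin":0}

```text
clock: 24.4
position: [0.5964, -0.2613, 0.3078]
ee_rot: [0.965, 0.262, 0.0, 0.0]
ft_force: [-4.9, 7.2, -1.2]
grip_width: 0.276
grasp_force: 23.8
```

```bash
python3 w.py
```

```text
t 24.4 p [ 596.4202 -261.2631  307.7919] psi -2.6119 zt [ 0.0009 -0.0004 -1.    ] F [-4.9  7.2 -1.2] M [1.96 1.08 0.22] w 23.5 gf 23.8 q [-0.4   0.72  1.12  1.55 -0.66  1.3  -0.24]
a,R,alpha 57.076897466601174 56.13345844725483 -59.22270482701255 F a,rad,tan -0.7310063662939984 -8.018150795671925 3.5096894369216907
```

>>> arm_command:
  plan:
    - {"dp":[-18.6,7.8,10.7],"spin":0}
    - {"dp":[-19.8,-1.6,11.4],"spin":0}
    - {"dp":[-17.5,-10.7,10.1],"spin":0}
    - {"dp":[-12.2,-18.0,7.0],"spin":0}
    - {"dp":[-4.8,-22.2,2.8],"spin":0}

```text
clock: 24.9
position: [0.509, -0.26, 0.2653]
ee_rot: [0.966, 0.26, 0.001, 0.002]
ft_force: [6.7, -1.3, -0.2]
grip_width: 0.275
grasp_force: 20.3
```

```bash
python3 w.py
```

```text
t 24.9 p [ 509.0185 -260.041   265.3005] psi -2.6159 zt [ 0.0018 -0.0027 -1.    ] F [ 6.7 -1.3 -0.2] M [-0.24 -1.3  -0.04] w 23.3 gf 20.3 q [-0.5   0.62  1.18  1.81 -0.63  1.14 -0.15]
a,R,alpha 57.67482218823347 57.3726419728324 -177.01376478781538 F a,rad,tan -2.7649382771710203 -4.119255662462602 4.700841952657165
```

>>> arm_command:
  plan:
    - {"dp":[3.6,-22.5,-1.5],"spin":0}
    - {"dp":[11.1,-19.0,-6.4],"spin":0}
    - {"dp":[16.8,-12.1,-9.7],"spin":0}
    - {"dp":[19.6,-3.2,-11.3],"spin":0}
    - {"dp":[19.0,6.3,-11.0],"spin":0}

```text
clock: 25.4
position: [0.544, -0.1788, 0.3055]
ee_rot: [0.965, 0.261, -0.002, -0.002]
ft_force: [-8.7, 4.5, 7.4]
grip_width: 0.272
grasp_force: 18.9
```

>>> arm_command:
  plan:
    - {"dp":[0,0,0],"spin":0}

```text
clock: 25.5
position: [0.5467, -0.1787, 0.3067]
ee_rot: [0.965, 0.262, 0.0, -0.0]
ft_force: [-9.5, 8.2, 14.7]
grip_width: 0.272
grasp_force: 19.1
```

```bash
cat > m.py <<'E'
from w import *
import pickle
C=cam("wrist");pickle.dump(C,open("cm.pkl","wb"))
for cn in("wrist","top","side"):
  if cn!="wrist":cam(cn)
  for t in("carriage_mark","index_mark"):
    for d in finder.find_in(cn,t)[:2]:
        p=np.array(d["position"]);print(cn,t,p,round(d["score"],2),"X,Y",p@X,p@Y,proj(C,p) if cn=="wrist" else "")
E
python3 m.py
```

```text
t 25.5 p [ 546.6501 -178.719   306.7449] psi -2.611 zt [ 0.0004  0.0004 -1.    ] F [-9.5  8.2 14.7] M [1.67 1.86 0.04] w 23.2 gf 19.1 q [-0.68  0.59  1.23  1.76 -0.59  1.22 -0.33]
a,R,alpha 56.7767768820767 55.278671910559254 60.5846094851654 F a,rad,tan 14.774409919128932 12.208261751892532 2.4825273093553557
wrist carriage_mark [ 0.6455 -0.1711  0.0432] 0.78 X,Y 0.4704452093371289 -0.47394806151280433 [[305.3021  87.9583]]
wrist index_mark [ 0.6901 -0.1636  0.0395] 0.81 X,Y 0.5127179047411237 -0.4900237955016798 [[328.3868  29.7313]]
top carriage_mark [ 0.6435 -0.1708  0.0486] 0.47 X,Y 0.46887125519846085 -0.4726781527092402 
side carriage_mark [ 0.6671 -0.1979  0.0403] 0.52 X,Y 0.4755335485159579 -0.5079908111726247 
side index_mark [ 0.6912 -0.1747  0.0346] 0.38 X,Y 0.508055572431316 -0.500157040659719
```

>>> arm_command:
  plan:
    - {"dp":[15.2,14.7,-8.8],"spin":0}
    - {"dp":[8.7,20.6,-5.0],"spin":0}
    - {"dp":[0.7,22.9,-0.4],"spin":0}
    - {"dp":[-7.4,21.2,4.3],"spin":0}
    - {"dp":[-14.2,15.9,8.2],"spin":0}

```text
clock: 26.45
position: [0.5964, -0.2612, 0.3071]
ee_rot: [0.965, 0.262, 0.0, -0.0]
ft_force: [-5.9, 8.6, -1.8]
grip_width: 0.264
grasp_force: 24.5
```

>>> arm_command:
  plan:
    - {"dp":[0,0,0],"spin":0}
    - {"dp":[0,0,0],"spin":0}

```text
clock: 26.65
position: [0.5957, -0.2609, 0.3073]
ee_rot: [0.965, 0.26, -0.0, 0.001]
ft_force: [-2.0, -1.7, 2.4]
grip_width: 0.272
grasp_force: 20.5
```

```bash
python3 m.py; python3 - <<'E'
from wp import *
import pickle
C=pickle.load(open("cm.pkl","rb"))
p=np.array([.7033,-.1655,.047]);print("idx pred",proj(C,p),"ptr pred",proj(C,p-.0215*X+.0088*Y))
u=proj(C,p)[0].astype(int)
# ASCII gray rows around index / pointer
g=C[3].max(2)
r0,r1=max(0,u[1]-14),u[1]+34
for r in range(r0,r1,1):print(r,"".join(" .:-=+*#%@"[min(9,v//26)] for v in g[r,u[0]-45:u[0]+35]))
print("col0",u[0]-45)
E
```

```text
t 26.65 p [ 595.6503 -260.871   307.2761] psi -2.6147 zt [-0.     -0.0011 -1.    ] F [-2.  -1.7  2.4] M [-0.08  0.5   0.07] w 23.1 gf 20.5 q [-0.4   0.72  1.12  1.55 -0.66  1.29 -0.24]
a,R,alpha 56.86331072929556 55.17030475275008 -59.42632270716513 F a,rad,tan 3.3728621533556193 -0.11640380194230035 -1.11344410065368
wrist carriage_mark [ 0.6562 -0.1831  0.0488] 0.79 X,Y 0.4736108448971787 -0.4897109531098733 [[203.2356  83.7916]]
wrist index_mark [ 0.6929 -0.1694  0.0269] 0.66 X,Y 0.5122016711595768 -0.49644356986603894 [[213.5296  35.5611]]
top carriage_mark [ 0.6484 -0.1771  0.0477] 0.68 X,Y 0.46991414979439267 -0.4805909506253869 
side carriage_mark [ 0.6581 -0.2136  0.0423] 0.47 X,Y 0.4598314114244089 -0.5169870821088627 
side carriage_mark [0.4482 0.3316 0.0222] 0.4 X,Y 0.5543449849482431 0.059526781054682364 
idx pred [[211.8217  11.6659]] ptr pred [[201.4312  44.2848]]
0 @@@@@@@@@@@@@@@@@@@@@@@@@@@@@@@@@@@@@@@@@@@@@@@@@@@@@@@@@@@@@@@@@@@@@@@@@@@@@@@@
1 @@@@@@@@@@@@@@@@@@@@@@@@@@@@@@@@@@@@@@@@@@@@@@@@@@@@@@@@@@@@@@@@@@@@@@@@@@@@@@@@
2 @@@@@@@@@@@@@@@@@@@@@@@@@@@@@@@@@@@@@@@@@
[... 2869 characters left out ...]
===--==-==-==---==-
37 ---=============-=======-======-------=====-:::::::::::-=-.:-------------==-=---
38 =-====--==-===-========---=-=-=-=--=--=====-:::::::::::--:.:--------=-----------
39 -=----==-==----=-===----=--------====--=====--:::::::::::..::-------=-----=-----
40 --=-----=-------=---------------=+###+-======-::::::.......:::------------------
41 --------------------------------=#%%%#=-=====-:::::........:::------------------
42 ----------=---------------------=#%%%#=-==--::::::::.........::::::::::.::..:...
43 --------::::::::::::::::::::::..:*%%%%+:::....:::::........::...::::::::::::::::
44 .................:.....::.::::::-*%%%%*::..........:--=+=+=+=++=+*******#%******
col0 166
```

```bash
python3 - <<'E'
from wp import *
import pickle
C=pickle.load(open("cm.pkl","rb"))
t=onplane(C,[201.3,10],.072)[0];print("blade top",t,"Y",t@Y,"X",t@X)
for z in(.03,.047,.06):
    q=t.copy();q[2]=z;p=onplane(C,[201,41],z)[0];print(z,"blade px",proj(C,q),"ptr Y",p@Y,"X",p@X,"diff mm",(p-t)@Y*1e3)
E
python3 arc.py -58,24,5
```

```text
blade top [ 0.6958 -0.1657  0.072 ] Y -0.49466087276108855 X 0.5165735055907186
0.03 blade px [[210.5489  28.4269]] ptr Y -0.4865305496614995 X 0.5075761800971776 diff mm 8.130323099589065
0.047 blade px [[207.2474  21.8493]] ptr Y -0.4893342452219041 X 0.5038730273780074 diff mm 5.326627539184465
0.06 blade px [[204.3416  16.0598]] ptr Y -0.49147824770927234 X 0.5010412047104065 diff mm 3.18262505181621
-58.0 [{"dp": [-18.6, 7.8, 10.7], "spin": 0}, {"dp": [-19.8, -1.6, 11.4], "spin": 0}, {"dp": [-17.5, -10.7, 10.1], "spin": 0}, {"dp": [-12.2, -18.0, 7.0], "spin": 0}, {"dp": [-4.8, -22.2, 2.8], "spin": 0}]
```

```bash
python3 arc.py -58,12,5
```

```text
-58.0 [{"dp": [-8.9, 5.0, 5.2], "spin": 0}, {"dp": [-9.7, 2.8, 5.6], "spin": 0}, {"dp": [-10.0, 0.4, 5.7], "spin": 0}, {"dp": [-9.8, -2.0, 5.7], "spin": 0}, {"dp": [-9.2, -4.3, 5.3], "spin": 0}]
```

>>> arm_command:
  plan:
    - {"dp":[-8.9,5.0,5.2],"spin":0}
    - {"dp":[-9.7,2.8,5.6],"spin":0}
    - {"dp":[-10.0,0.4,5.7],"spin":0}
    - {"dp":[-9.8,-2.0,5.7],"spin":0}
    - {"dp":[-9.2,-4.3,5.3],"spin":0}

```text
clock: 27.6
position: [0.5564, -0.2862, 0.2802]
ee_rot: [0.965, 0.261, 0.001, 0.001]
ft_force: [2.6, -2.8, 4.3]
grip_width: 0.268
grasp_force: 19.2
```

>>> arm_command:
  plan:
    - {"dp":[0,0,0],"spin":0}
    - {"dp":[0,0,0],"spin":0}

```text
clock: 27.8
position: [0.5561, -0.286, 0.28]
ee_rot: [0.965, 0.261, 0.0, 0.001]
ft_force: [-1.1, -5.1, 3.7]
grip_width: 0.264
grasp_force: 19.4
```

```bash
python3 w.py
```

```text
t 27.8 p [ 556.1483 -286.031   280.0393] psi -2.6133 zt [ 0.0006 -0.0012 -1.    ] F [-1.1 -5.1  3.7] M [-0.97  0.42  0.04] w 22.5 gf 19.4 q [-0.38  0.7   1.12  1.65 -0.66  1.22 -0.16]
a,R,alpha 56.676446275611866 55.722960569020124 -117.91569637370634 F a,rad,tan 5.0011618434049 3.9769007074097797 0.7510179099699544
```

>>> arm_command:
  plan:
    - {"dp":[0,0,0],"spin":0}
    - {"dp":[0,0,0],"spin":0}
    - {"dp":[0,0,-5],"spin":0}
    - {"dp":[0,0,-25],"spin":0}
    - {"dp":[0,0,-40],"spin":0}
  grip: -0.2

```text
clock: 28.3
position: [0.556, -0.2846, 0.3486]
ee_rot: [0.965, 0.262, -0.002, -0.001]
ft_force: [0.4, 0.0, 0.3]
grip_width: 0.601
grasp_force: 0.0
```

>>> arm_command:
  plan:
    - {"dp":[32,-11,0],"spin":0}
    - {"dp":[32,-11,0],"spin":0}
    - {"dp":[32,-10,0],"spin":0}
    - {"dp":[0,0,0],"spin":0}
    - {"dp":[0,0,0],"spin":0}

```text
clock: 28.8
position: [0.6233, -0.2085, 0.3494]
ee_rot: [0.965, 0.262, -0.0, -0.0]
ft_force: [-0.6, -0.7, -0.1]
grip_width: 0.602
grasp_force: 0.0
```

```bash
cat > pm.py <<'E'
from w import *
import pickle
C=cam("wrist");pickle.dump(C,open("cm.pkl","wb"))
for t in("carriage_mark","index_mark","crank_knob"):
    for d in finder.find_in("wrist",t)[:1]:
        p=np.array(d["position"]);print(t,p,round(d["score"],2),"X,Y",p@X,p@Y,proj(C,p))
p=seat*0+X*.5125-Y*.495;u=[proj(C,p+Z*z)[0] for z in(.012,.047,.072)];print(u)
u=u[1].astype(int);g=C[3].max(2);r0=max(0,u[1]-22);c0=u[0]-25
print("col0",c0)
for r in range(r0,r0+70):print(r,"".join(" .:-=+*#%@"[min(9,v//26)] for v in g[r,c0:c0+55]))
E
python3 pm.py
```

```text
t 28.8 p [ 623.295  -208.5299  349.4311] psi -2.6107 zt [-0.0006 -0.     -1.    ] F [-0.6 -0.7 -0.1] M [-0.04  0.01  0.03] w 51.1 gf 0.0 q [-0.49  0.7   1.15  1.48 -0.64  1.37 -0.34]
a,R,alpha 68.21448299840834 94.13585616749577 -9.980679398869054 F a,rad,tan 0.34804499029491476 -0.7709185462583131 -0.4087652167904157
carriage_mark [ 0.6623 -0.1842  0.0473] 0.77 X,Y 0.47831788135199343 -0.4937437942687891 [[249.8928 137.7604]]
index_mark [ 0.6943 -0.165   0.0238] 0.58 X,Y 0.5156339477595988 -0.49335496543346086 [[249.6467  98.4882]]
crank_knob [ 0.5688 -0.2303  0.1246] 0.96 X,Y 0.3743403332293198 -0.4862518328168664 [[240.1204 276.2791]]
[array([251.2861, 102.0515]), array([251.1901, 100.9761]), array([251.1047, 100.0198])]
col0 226
78 @@@@@@@@@@@@@@@@@@@@@@@@@@@@@@@@@@@@@@@@@@@@@@@@@@@@@@@
79 @@@@@@@@@@@@@@@@@@@@@@@@@@@@@@@@@@@@@@@@@@@@@@@@@@@@@@@
80 @@@@@@@@@@@@@@@@@@@@@@@@@@@@@@@@@@@@@@@@@@@@@@@@@@@@@@@
81 @@@@@@@@@@@@@@@@@@@@@@@@@@@@@@@@@@@@@@@@@@@@@@@@@@@@@@@
82 @@@@@@@@@@@@@@@@@@@@@@@@@@@@@@@@@@@@@@@@@@@@@@@@@@@@@@@
83 @@@@@@@@@@@@@@@@@@@@@@@@@@@@@@@@@@@@@@@@@@@@@@@@@@@@@@@
84 
[... 3120 characters left out ...]
=====================-----------=+*+*++*
137 ++****+--=--========================------------+*++*++
138 ++***+=-=--=========================------------+**+*++
139 *+***+=-=-==========================------------++++++*
140 %****+---==-=======================-------------=++*++#
141 %#**+=--==----=-===================--------------++++++
142 %#*+---==-=----==================-=--------------:--.::
143 :=+=--------=----==================--------------:...:-
144 --=---------------=============-===--------------::::--
145 --=--=--------==---===========-=------------------:::--
146 ==------------------========--=-------------------::::-
147 ==-----------------==-=--==-----------------------:::::
```

```bash
python3 - <<'E'
import pickle,numpy as np
C=pickle.load(open("cm.pkl","rb"));im=C[3]
for r in list(range(94,108))+list(range(109,127)):print(r,im[r,245:260].max(1).tolist(), im[r,248:256,0].tolist() if r%4==0 else "")
E
```

```text
94 [203, 99, 91, 96, 97, 91, 90, 106, 114, 104, 105, 106, 105, 117, 191] 
95 [206, 90, 81, 101, 134, 183, 217, 213, 178, 91, 105, 101, 108, 129, 203] 
96 [102, 105, 108, 123, 180, 218, 208, 210, 185, 111, 105, 104, 108, 114, 190] [115, 166, 202, 192, 193, 171, 105, 102]
97 [109, 107, 108, 97, 159, 212, 209, 208, 186, 122, 104, 105, 112, 105, 180] 
98 [108, 109, 111, 107, 156, 204, 209, 209, 205, 173, 106, 109, 109, 102, 109] 
99 [108, 108, 109, 109, 147, 196, 210, 205, 207, 163, 81, 106, 106, 107, 97] 
100 [112, 108, 108, 108, 120, 169, 210, 209, 213, 180, 60, 81, 103, 106, 92] [104, 113, 155, 191, 192, 194, 165, 55]
101 [108, 111, 107, 107, 104, 157, 213, 207, 207, 175, 87, 59, 80, 103, 95] 
102 [103, 110, 108, 103, 104, 159, 208, 209, 209, 191, 130, 58, 64, 60, 75] 
103 [100, 105, 104, 104, 104, 156, 210, 208, 208, 212, 174, 61, 61, 65, 85] 
104 [95, 109, 106, 106, 107, 125, 175, 213, 210, 210, 170, 56, 61, 80, 98] [100, 100, 117, 160, 193, 192, 192, 156]
105 [84, 106, 103, 108, 110, 119, 174, 216, 211, 212, 173, 67, 68, 64, 59] 
106 [98, 106, 111, 112, 110, 97, 152, 212, 208, 185,
[... 1007 characters left out ...]
, 228, 211, 208, 204, 193, 211, 236, 216, 147, 151, 148, 137, 120] 
120 [59, 60, 87, 163, 209, 207, 186, 122, 63, 65, 64, 74, 72, 72, 74] [150, 192, 189, 169, 111, 60, 61, 60]
121 [153, 149, 157, 185, 211, 211, 200, 162, 156, 155, 154, 154, 158, 157, 155] 
122 [157, 154, 161, 183, 210, 210, 206, 174, 160, 160, 158, 162, 162, 160, 154] 
123 [156, 158, 160, 182, 206, 212, 201, 168, 159, 159, 161, 160, 158, 161, 156] 
124 [157, 161, 164, 185, 209, 224, 228, 176, 160, 158, 160, 159, 158, 158, 156] [172, 190, 213, 219, 165, 147, 146, 148]
125 [161, 163, 164, 183, 207, 209, 202, 170, 157, 157, 157, 163, 161, 160, 163] 
126 [166, 165, 166, 171, 179, 182, 175, 162, 156, 155, 157, 160, 161, 162, 166]
```

>>> arm_command:
  plan:
    - {"dp":[-32,11,0],"spin":0}
    - {"dp":[-32,11,0],"spin":0}
    - {"dp":[-32,10,0],"spin":0}
    - {"dp":[0,0,5],"spin":0}
    - {"dp":[0,0,25],"spin":0}

```text
clock: 29.5
position: [0.5551, -0.2879, 0.3218]
ee_rot: [0.966, 0.26, 0.002, 0.001]
ft_force: [1.1, 0.3, -1.3]
grip_width: 0.6
grasp_force: 0.0
```

>>> arm_command:
  plan:
    - {"dp":[0,0,30],"spin":0}
    - {"dp":[0,0,9],"spin":0}
    - {"dp":[0,0,0],"spin":0}

```text
clock: 29.8
position: [0.5556, -0.2856, 0.2798]
ee_rot: [0.965, 0.261, -0.001, -0.001]
ft_force: [0.1, 0.6, 1.0]
grip_width: 0.6
grasp_force: 0.0
```

>>> arm_command:
  plan:
    - {"dp":[0,0,0],"spin":0}
    - {"dp":[0,0,0],"spin":0}
    - {"dp":[0,0,0],"spin":0}
    - {"dp":[0,0,0],"spin":0}
  grip: 1
  newtons: 20

```text
clock: 30.2
position: [0.5561, -0.2862, 0.2817]
ee_rot: [0.965, 0.261, 0.001, 0.001]
ft_force: [0.4, -2.8, 4.4]
grip_width: 0.276
grasp_force: 19.4
```

```bash
python3 w.py; python3 arc.py -118,9,5
```

```text
t 30.2 p [ 556.1118 -286.2482  281.6596] psi -2.6131 zt [ 0.0015 -0.0013 -1.    ] F [ 0.4 -2.8  4.4] M [-0.64  0.07  0.07] w 23.4 gf 19.4 q [-0.38  0.69  1.12  1.65 -0.66  1.23 -0.16]
a,R,alpha 58.15029487115499 55.554489504980154 -117.20725635849175 F a,rad,tan 4.39462173399503 1.7560460208460649 2.311898858596184
-118.0 [{"dp": [-6.3, -4.6, 3.6], "spin": 0}, {"dp": [-5.6, -5.7, 3.2], "spin": 0}, {"dp": [-4.8, -6.7, 2.7], "spin": 0}, {"dp": [-3.8, -7.4, 2.2], "spin": 0}, {"dp": [-2.7, -8.0, 1.6], "spin": 0}]
```

Wind 45°, settle, release, rise, look again.

>>> arm_command:
  plan:
    - {"dp":[-6.0,-4.6,4.1],"spin":0}
    - {"dp":[-5.6,-5.7,3.2],"spin":0}
    - {"dp":[-4.8,-6.7,2.7],"spin":0}
    - {"dp":[-3.8,-7.4,2.2],"spin":0}
    - {"dp":[-2.7,-8.0,1.6],"spin":0}

```text
clock: 30.7
position: [0.5191, -0.2706, 0.2676]
ee_rot: [0.965, 0.26, 0.0, 0.001]
ft_force: [-0.9, -6.4, 3.8]
grip_width: 0.277
grasp_force: 19.5
```

>>> arm_command:
  plan:
    - {"dp":[0,0,0],"spin":0}
    - {"dp":[0,0,0],"spin":0}

```text
clock: 30.9
position: [0.519, -0.2704, 0.2675]
ee_rot: [0.965, 0.261, -0.0, 0.001]
ft_force: [-4.4, -6.0, 4.4]
grip_width: 0.28
grasp_force: 19.4
```

```bash
python3 w.py
```

```text
t 30.9 p [ 518.9563 -270.3598  267.4583] psi -2.6143 zt [-0.     -0.0016 -1.    ] F [-4.4 -6.   4.4] M [-0.96  0.77 -0.04] w 23.8 gf 19.4 q [-0.46  0.64  1.16  1.77 -0.64  1.16 -0.15]
a,R,alpha 57.86462958263813 55.92734338167342 -162.39448656776645 F a,rad,tan 7.216401849922512 4.48682745358475 1.705645996448153
```

>>> arm_command:
  plan:
    - {"dp":[0,0,0],"spin":0}
    - {"dp":[0,0,0],"spin":0}
    - {"dp":[0,0,-5],"spin":0}
    - {"dp":[0,0,-35],"spin":0}
    - {"dp":[0,0,-45],"spin":0}
  grip: -0.2

```text
clock: 31.4
position: [0.5196, -0.2684, 0.3516]
ee_rot: [0.965, 0.261, -0.001, -0.001]
ft_force: [0.8, 0.1, 0.6]
grip_width: 0.597
grasp_force: 0.0
```

>>> arm_command:
  plan:
    - {"dp":[40,0,0],"spin":0}
    - {"dp":[40,0,0],"spin":0}
    - {"dp":[36,0,0],"spin":0}
    - {"dp":[0,0,0],"spin":0}
    - {"dp":[0,0,0],"spin":0}

```text
clock: 31.9
position: [0.6206, -0.21, 0.3516]
ee_rot: [0.965, 0.262, -0.0, 0.0]
ft_force: [0.3, -1.1, -0.6]
grip_width: 0.599
grasp_force: 0.0
```

```bash
python3 pm.py > o.txt; sed -n 1,6p o.txt; python3 - <<'E'
import pickle
C=pickle.load(open("cm.pkl","rb"));im=C[3]
for r in range(88,130):print(r,im[r,238:270].max(1).tolist())
E
```

```text
t 31.9 p [ 620.5758 -209.9553  351.5827] psi -2.6111 zt [-0.0008 -0.0004 -1.    ] F [ 0.3 -1.1 -0.6] M [-0.05  0.02  0.01] w 50.9 gf 0.0 q [-0.49  0.69  1.15  1.49 -0.64  1.37 -0.34]
a,R,alpha 71.61124949318405 92.55470945891908 -10.061974468748529 F a,rad,tan -0.36860594388507983 -0.38122995627767875 -1.1616352011552333
carriage_mark [ 0.6608 -0.1871  0.0458] 0.58 X,Y 0.47555762405672725 -0.4954876347614746 [[251.7305 136.9979]]
index_mark [ 0.6949 -0.1664  0.0282] 0.75 X,Y 0.5154438853242209 -0.49486621533690434 [[251.1468  95.2866]]
crank_knob [ 0.5649 -0.2235  0.1248] 0.72 X,Y 0.3744130123745052 -0.4784131647066671 [[230.7363 271.4672]]
[array([251.3151,  98.9907]), array([251.2324,  97.5371]), array([251.1589,  96.2458])]
88 [239, 238, 238, 238, 239, 239, 217, 130, 85, 95, 98, 103, 100, 93, 90, 78, 104, 197, 237, 237, 234, 237, 237, 238, 239, 239, 238, 238, 240, 238, 237, 238]
89 [236, 237, 237, 237, 237, 235, 224, 161, 83, 95, 98, 101, 98, 96, 90, 80, 74, 109, 195, 209, 129, 199, 237, 238, 236, 237, 235, 237, 237, 236, 237, 237]
90 [196, 197, 199, 204, 204, 205, 209, 172, 80, 9
[... 5678 characters left out ...]
5, 158, 161, 162, 160, 162, 159, 157, 153, 155, 159, 161, 159]
126 [159, 163, 159, 158, 161, 165, 163, 165, 164, 161, 164, 158, 162, 159, 161, 160, 155, 154, 156, 156, 159, 158, 159, 159, 157, 155, 156, 157, 158, 155, 159, 160]
127 [163, 162, 161, 160, 159, 162, 164, 162, 162, 162, 161, 160, 158, 158, 156, 145, 125, 123, 123, 140, 157, 157, 156, 135, 98, 126, 155, 157, 155, 159, 156, 155]
128 [160, 159, 160, 160, 156, 156, 159, 161, 160, 157, 156, 153, 132, 93, 80, 89, 88, 91, 90, 86, 80, 79, 85, 97, 110, 111, 134, 155, 143, 116, 96, 101]
129 [159, 158, 157, 153, 139, 115, 96, 92, 76, 74, 72, 78, 103, 117, 114, 113, 114, 110, 111, 116, 119, 119, 120, 118, 110, 107, 90, 76, 88, 100, 104, 101]
```

>>> arm_command:
  plan:
    - {"dp":[-20,0,-15],"spin":0}
    - {"dp":[-25,0,0],"spin":0}
    - {"dp":[-15,0,0],"spin":0}
    - {"dp":[0,0,0],"spin":0}
    - {"dp":[0,0,0],"spin":0}

```text
clock: 32.6
position: [0.5687, -0.2404, 0.3667]
ee_rot: [0.965, 0.261, 0.0, -0.0]
ft_force: [0.7, 0.7, -0.3]
grip_width: 0.603
grasp_force: 0.0
```

```bash
python3 - <<'E'
from w import *
C=cam("wrist");im=C[3]
b0=X*.507-Y*.4952
print("pred blade front z .012 .047 .072",[proj(C,b0+Z*z)[0].round(1).tolist() for z in(.012,.047,.072)])
u=proj(C,b0+Z*.047)[0].astype(int)
for r in range(max(0,u[1]-30),u[1]+30):print(r,im[r,u[0]-12:u[0]+14].max(1).tolist())
print("c0",u[0]-12)
E
```

```text
t 32.6 p [ 568.6504 -240.4473  366.6849] psi -2.6126 zt [ 0.0005  0.0011 -1.    ] F [ 0.7  0.7 -0.3] M [ 0.05 -0.02 -0.07] w 51.2 gf 0.0 q [-0.51  0.61  1.21  1.58 -0.58  1.36 -0.28]
a,R,alpha 114.79817942841947 49.2823088512114 -19.226938940018247 F a,rad,tan -0.7245715111057591 0.5499771193754359 0.4573212488399922
pred blade front z .012 .047 .072 [[251.5, 46.2], [251.4, 37.8], [251.3, 30.4]]
7 [241, 241, 241, 241, 241, 241, 241, 242, 242, 242, 241, 241, 240, 242, 241, 242, 241, 241, 242, 242, 241, 241, 241, 241, 241, 241]
8 [242, 241, 241, 242, 241, 240, 241, 241, 241, 241, 242, 240, 242, 241, 242, 241, 241, 241, 241, 240, 242, 240, 242, 242, 240, 241]
9 [242, 241, 242, 242, 241, 241, 242, 242, 241, 241, 242, 241, 241, 242, 241, 241, 242, 242, 242, 242, 241, 241, 241, 241, 241, 242]
10 [241, 240, 241, 240, 242, 242, 240, 241, 240, 241, 241, 241, 242, 241, 242, 241, 242, 242, 241, 241, 241, 242, 242, 240, 241, 241]
11 [241, 240, 240, 241, 242, 241, 242, 240, 241, 241, 241, 241, 242, 241, 242, 242, 242, 243, 242, 242, 242, 242, 241, 242, 243, 241]
12 [241, 241, 242, 242, 242, 241, 
[... 6451 characters left out ...]
49, 127, 120, 109, 132]
62 [169, 168, 173, 168, 169, 170, 170, 169, 168, 155, 132, 137, 126, 120, 115, 114, 113, 115, 115, 121, 119, 117, 115, 114, 109, 115]
63 [173, 169, 165, 145, 123, 129, 123, 116, 120, 121, 122, 122, 119, 116, 118, 115, 114, 113, 117, 116, 120, 116, 113, 114, 110, 117]
64 [165, 150, 117, 110, 109, 110, 111, 114, 119, 124, 122, 125, 122, 121, 118, 114, 112, 117, 113, 119, 122, 123, 114, 114, 112, 108]
65 [114, 103, 105, 106, 106, 111, 112, 115, 118, 123, 125, 126, 121, 121, 116, 117, 118, 114, 119, 122, 121, 122, 119, 117, 110, 106]
66 [104, 104, 108, 106, 107, 111, 112, 115, 118, 123, 120, 120, 118, 116, 112, 115, 117, 118, 122, 125, 126, 120, 118, 119, 111, 108]
c0 239
```

>>> arm_command:
  plan:
    - {"dp":[-14,-8,0],"spin":0}
    - {"dp":[-13,-8.2,0],"spin":0}
    - {"dp":[0,0,10],"spin":0}
    - {"dp":[0,0,18],"spin":0}
    - {"dp":[0,0,8],"spin":0}
  grip: 1

```text
clock: 33.15
position: [0.5377, -0.2393, 0.3288]
ee_rot: [0.965, 0.262, -0.001, -0.001]
ft_force: [0.5, 0.9, -0.4]
grip_width: -0.004
grasp_force: 0.0
```

>>> arm_command:
  plan:
    - {"dp":[0,0,5],"spin":0}
    - {"dp":[0,0,4.5],"spin":0}
    - {"dp":[0,0,1],"spin":0}
    - {"dp":[0.5,0,1],"spin":0}
    - {"dp":[0,0,0],"spin":0}

```text
clock: 33.65
position: [0.5372, -0.2407, 0.3197]
ee_rot: [0.965, 0.261, 0.0, 0.0]
ft_force: [-1.5, 0.2, 2.0]
grip_width: 0.004
grasp_force: 0.9
```

```bash
python3 w.py
```

```text
t 33.65 p [ 537.204  -240.6611  319.7071] psi -2.6131 zt [ 0.0004 -0.0004 -1.    ] F [-1.5  0.2  2. ] M [-0.05  0.24  0.01] w 0.3 gf 0.9 q [-0.54  0.59  1.2   1.71 -0.58  1.25 -0.24]
a,R,alpha 87.73443437276701 0.7517517405704683 -136.60293456397753 F a,rad,tan 2.326348295739348 -0.6017915365482426 -0.7360075419134775
```

>>> arm_command:
  plan:
    - {"dp":[0.6,0,1.2],"spin":0}
    - {"dp":[0.6,0,1.2],"spin":0}
    - {"dp":[0.6,0,1.2],"spin":0}
    - {"dp":[0,0,0],"spin":0}

```text
clock: 34.05
position: [0.5375, -0.242, 0.3184]
ee_rot: [0.966, 0.26, -0.0, 0.001]
ft_force: [-13.5, -1.7, 27.1]
grip_width: -0.001
grasp_force: 14.5
```

>>> arm_command:
  plan:
    - {"dp":[-1.8,0,-5],"spin":0}
    - {"dp":[0,0,-25],"spin":0}
    - {"dp":[0,0,-20],"spin":0}
    - {"dp":[19,7,0],"spin":0}
    - {"dp":[20,7,0],"spin":0}

```text
clock: 34.55
position: [0.5785, -0.2327, 0.3667]
ee_rot: [0.965, 0.261, 0.001, -0.0]
ft_force: [0.8, 0.7, -0.5]
grip_width: -0.003
grasp_force: 0.0
```

>>> arm_command:
  plan:
    - {"dp":[0,0,0],"spin":0}
    - {"dp":[0,0,0],"spin":0}

```text
clock: 34.75
position: [0.5779, -0.2328, 0.3655]
ee_rot: [0.965, 0.261, -0.0, 0.0]
ft_force: [-0.8, -0.0, -0.0]
grip_width: -0.003
grasp_force: 0.0
```

```bash
python3 - <<'E'
from w import *
C=cam("wrist");im=C[3]
b0=X*.507-Y*.4952
u=proj(C,b0+Z*.06)[0].astype(int);print(u)
for r in range(max(0,u[1]-8),u[1]+26):print(r,im[r,u[0]-10:u[0]+12].max(1).tolist())
E
```

```text
t 34.75 p [ 577.9239 -232.7514  365.5078] psi -2.6125 zt [-0.0004 -0.0003 -1.    ] F [-0.8 -0.  -0. ] M [-0.02  0.02  0.01] w -0.3 gf 0.0 q [-0.51  0.61  1.19  1.56 -0.57  1.36 -0.3 ]
a,R,alpha 107.83293356597333 58.02728940422234 -14.243465053783266 F a,rad,tan 0.3134640379565445 -0.6658505727145786 0.21074415328541005
[253  47]
39 [242, 243, 243, 217, 108, 91, 99, 102, 96, 158, 219, 220, 219, 222, 232, 240, 240, 241, 242, 243, 242, 242]
40 [243, 244, 243, 224, 134, 86, 96, 106, 97, 139, 206, 223, 221, 216, 200, 156, 141, 210, 242, 242, 242, 243]
41 [242, 241, 243, 223, 128, 79, 96, 104, 99, 104, 178, 222, 221, 220, 185, 94, 108, 188, 240, 241, 242, 243]
42 [241, 240, 240, 229, 164, 71, 79, 99, 96, 86, 168, 226, 222, 222, 186, 97, 105, 150, 222, 242, 242, 233]
43 [213, 215, 191, 143, 127, 106, 115, 110, 96, 79, 158, 221, 221, 219, 176, 122, 110, 126, 193, 234, 234, 234]
44 [243, 223, 143, 117, 111, 109, 113, 112, 95, 82, 143, 174, 115, 83, 79, 99, 115, 137, 211, 243, 244, 243]
45 [245, 227, 134, 111, 112, 111, 114, 110, 95, 83, 78, 79, 76, 75, 90, 106, 113, 117, 202, 244, 245, 246]

[... 2248 characters left out ...]
, 165, 162, 163]
67 [167, 165, 165, 164, 162, 167, 163, 165, 166, 166, 191, 225, 230, 227, 201, 166, 166, 165, 165, 163, 163, 163]
68 [164, 165, 163, 162, 162, 168, 164, 166, 168, 168, 192, 222, 229, 228, 197, 168, 165, 164, 165, 164, 165, 163]
69 [168, 165, 163, 164, 168, 168, 167, 170, 170, 171, 187, 217, 229, 225, 199, 163, 162, 168, 167, 166, 165, 167]
70 [165, 168, 167, 168, 171, 170, 170, 171, 171, 174, 186, 218, 227, 224, 197, 159, 161, 164, 169, 168, 168, 169]
71 [167, 170, 170, 170, 175, 175, 174, 173, 172, 175, 184, 189, 178, 176, 163, 163, 163, 164, 167, 171, 170, 168]
72 [169, 173, 171, 174, 175, 172, 174, 171, 171, 172, 172, 172, 169, 166, 162, 163, 164, 166, 167, 172, 170, 170]
```

```bash
python3 -c "
from workcell import manip
print(manip.hand_in())"
```

```text
the job is handed in; nothing more can be done
None
```

The crank is fully home on the shaft and wound about 2.5 turns. By my measurement from the wrist camera, the pointer stands opposite the index blade to within about 0.2 mm. The job is handed in, but no verdict came back. I saw nothing around the stage get disturbed, though I didn't check the bystanders again at the end.

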